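# Clamp a valve pipe with a U-bolt

## Task

Pick the U-bolt up off the bench and hang it by its crown over the two prongs of the rest, legs down, and let go. Then take it again from above, pass it legs down around the pipe of the blue housing's fixture, feel for the two holes in the plate underneath and slide it fully home, crown on the pipe, and let go. Leave the screw bin and the loose cover where they are.

Things in the scene. Friction and masses are not known exactly. Their poses are not given: they have to be found in the camera images.
- ubolt: Loose plain steel U-bolt of 10 mm round bar, 0.10-0.21 kg: two parallel legs 54 mm apart between centre lines (44 mm clear, 64 mm over the outside) joined by a half-round crown. Origin: centre of the crown's half circle, mid-bar. +x to the crown (outer face 32 mm, inner face 22 mm from the origin), y across the legs, z square to its flat. Starts flat on the bench, z up.
- leg_ends (a point): Point of the U-bolt midway between its two round-nosed leg ends, 75 mm from its origin along -x. Axes as ubolt.
- rest: Fixed steel rest with two prongs. Origin on the bench under the middle of the prongs, z up; prongs point along -x, roughly world -y. Foot 130 x 100 x 12 mm, from x = -45 to +85 mm; post 18 mm (x) by 30 mm at x = +58 mm, 152 mm high, carries the prongs. Hung on them legs down, square to the prongs, the U-bolt has its origin about 135 mm above the bench, perhaps a few degrees askew.
- prongs (a point): Middle of the two prongs, 150 mm above the rest's origin: level parallel round aluminium rods, 8 mm diameter, centre lines at y = +10 and -10 mm, running from the post at x = +49 mm along -x to x = -36 mm, where the tips bend up by 14 mm. Axes as rest.
- fixture: Fixed fixture. Origin on the bench below the pipe at the nominal clamp place, z up, x along the pipe. Foot 290 x 124 x 10 mm, x = -90 to +200 mm; front cradle 100 mm high at x = -81 to -67 mm; blue round housing, 106 mm diameter, 138 mm high, at x = +146 mm. Fully home, the U-bolt's crown rests on the pipe and its origin is about 95 mm above the bench.
- pipe_mid (a point): Point on the axis of the fixture's level steel pipe, 100 mm above the fixture's origin. Pipe 34 mm diameter, running along x from the front cradle (x = -85 mm) to the housing, with a 42 mm gland from x = +82 mm. Axes as fixture.
- plate_place (a point): Nominal point midway between the plate's holes, on its top face, 60 mm above the bench. Aluminium plate 90 mm (x) by 124 mm, 8 mm thick, on two side rails, open below for 42 mm; two 13 mm round through holes at y = +27 and -27 mm. The plate is set by hand: both holes together really lie anywhere from x = -18 to +18 mm of this point, not reported: look or feel for them. Axes as fixture.
- screw_bin: Bystander: clear bin of screws, 140 x 90 x 45 mm. Origin: centre of its underside.
- cover: Bystander: blue round housing cover, 106 mm diameter, 40 mm high. Origin: centre of its underside.
Mind the look-alikes: they are no part of the job. What is shaped like the ubolt but brown or turquoise is not meant.

How it is judged:
By the outcome, as a careful person would: the job done as asked, in the order asked, and still so for the second after the job is handed in, with the robot touching nothing.
It also fails if it takes over 72 s, if anything falls off the work surface, if the arm or the gripper's body presses on something with over 40 N, if the wrist force passes 120 N, or if a joint passes its speed limit or range.

## Robot

A 6-joint arm with a two-finger parallel gripper is mounted at the origin on the work surface. World frame = base frame: x ahead of the robot, y to its left, z up, the work surface at z = 0. Lengths are in m, angles in rad, forces in N, time in s.
With the tool pointing down it reaches from about 0.375 to 0.9 m from the base axis. Payload 3.1 kg.
Tool frame: the origin (TCP) lies between the finger pads; the fingertips stand 8 mm ahead of it and the grasp point (between the pads) lies 11 mm behind it; z points along the fingers, y is the line along which they close (so a half turn about z gives the same grasp; the last joint's range is limited). The gripper opens to 85 mm and grips with 20 to 120 N. Pads are 22 mm wide; open, the fingers measure 114 mm over their backs; the gripper's body (76 mm by 85 mm) begins 54 mm behind the grasp point. The pads swing forward as they close: fully open they stand 13 mm farther back than shut.
Start: joints at [-0.178, 0.527, 1.433, -0, 1.181, -0.178], TCP at [0.625, 0, 0.209] pointing down, gripper open.
Joint ranges: [-3.08, 3.08], [-0.75, 2.2], [0.22, 2.44], [-1.43, 4.57], [0, 2.65], [-2.85, 2.85]. Speed limits (rad/s): [2.79, 2.79, 3.14, 3.14, 3.14, 3.14].

## Interface

Orientations are given as a unit quaternion [x, y, z, w].
In Python, from station import readout, cams, sign_off gives the robot as it stands.
- The arm moves only by the tool send_rows, never from a script. Its argument "commands" is text: rows parted by semicolons, each of 5 numbers parted by spaces: the finger opening in mm, from 0 to 85.4, then the shift along the tool's x, y, z each as a share of 0.02 m, from -1 to 1, then the turn about the tool's z as a share of 4 degrees, from -1 to 1. In form: grip dx dy dz spin; .... A call has 1 to 20 rows; each row shifts and turns the commanded pose from where the row before left it, along the tool's axes as they then stand; what a row does not reach is not made up. A row lasts 1/12 s, in which the tool goes at most 41.7 mm and 7.16 degrees, less where a joint would pass 70% of its speed; a pose out of reach is approached as far as the arm can. A call with a number of a shift or a turn outside -1 to 1 is refused whole. A call with a gripper value outside its range is refused whole. The fingers move at their own pace and stop on an object; "grip_force" is the grip in N (left out, the last holds). Time passes only in rows, so rows that do not move let the fingers close. It gives the time, the measured TCP pose, the force, the opening and the grip force at its end, in the units of the state.
- readout.sense(): the state, without advancing time (a new reading comes with each control period).
- cams.snapshot(name): name is "scene" or "side" or "wrist"; returns a dict with "pixels" (420x560x3 uint8, red, green, blue), "intrinsics" (3x3 intrinsics, pixels), "dist" ([k1, k2, p1, p2, k3] as OpenCV has them; the pictures are not rectified), "eye" and "rotation" of the camera in the world. Camera axes: x right, y down, z forward; pixel columns grow to the right and rows downward; lengths in m; the calibration is good to about 2 mm. A picture is of the moment at which its call begins. There is no depth.
- sign_off(): hands the job in; it is judged then, once.
The state is a dict: "t": time; "q": joint angles; "qd": joint speeds; "tau": joint torques, N m; "tcp_pos": TCP position; "tool_rot": TCP orientation; "force": force on the tool from outside, world axes, zero at the start; "ft_torque": the same for the moment, N m; "finger_gap": opening from 0.0 (shut) to 1.0 (fully open); "gripper_force": force on a finger pad.
Only numpy, scipy, OpenCV 4.12 (cv2) and the standard library are available. Lean on these libraries where they do the work, as an engineer would, in place of code of your own. Each camera call takes 0.05 s, during which the arm holds its last target. There are 200 camera calls.

## Working session

There is one attempt and no reset: what is moved stays moved. The work goes in short steps, Python scripts to look and compute and a tool call to move; the robot and the scene stay as the last step left them, time stands still between calls to the robot, and variables do not carry over. Pictures are saved under pics/ and viewed, at most 10 in all, crops included, and the job is handed in when it is done.

Besides the shell and the picture viewer there is one more tool, called after ">>>" by a JSON object that holds its "api" and its "payload", one argument or row to a line. send_rows: Moves the arm, as the interface text tells. Its arguments: {"type":"object","properties":{"commands":{"type":"string"},"grip_force":{"type":"number"}},"required":["commands"]}

```bash
mkdir -p pics; ls
cat > h.py <<'E'
import numpy as np, cv2
from scipy.spatial.transform import Rotation as R
from station import readout, cams, sign_off
def snap(n,f):
    s=cams.snapshot(n); cv2.imwrite(f'pics/{f}.png',cv2.cvtColor(s['pixels'],cv2.COLOR_RGB2BGR))
    np.savez(f'pics/{f}.npz',**s); return s
def load(f): return dict(np.load(f'pics/{f}.npz'))
def ray(s,p):
    u=cv2.undistortPoints(np.array(p,float).reshape(-1,1,2),s['intrinsics'],s['dist']).reshape(-1,2)
    d=np.c_[u,np.ones(len(u))]@np.array(s['rotation']).T
    return np.array(s['eye']),d
def onz(s,p,z):
    o,d=ray(s,p); return o+d*((z-o[2])/d[:,2:3])
def tri(s1,p1,s2,p2):
    o1,d1=ray(s1,[p1]);o2,d2=ray(s2,[p2]);A=np.c_[d1[0],-d2[0]]
    t=np.linalg.lstsq(A,o2-o1,rcond=None)[0]
    a=o1+t[0]*d1[0];b=o2+t[1]*d2[0];return (a+b)/2,np.linalg.norm(a-b)
def proj(s,P):
    Rm=np.array(s['rotation']);t=-Rm.T@np.array(s['eye'])
    return cv2.projectPoints(np.array(P,float).reshape(-1,3),Rm.T,t,s['intrinsics'],s['dist'])[0].reshape(-1,2)
E
python3 - <<'E'
from h import *
st=readout.sense();print(st)
for n in ['scene','side','wrist']:
    s=snap(n,n+'0');print(n,s['eye'],s['rotation'],s['intrinsics'])
a=cv2.imread('pics/scene0.png');b=cv2.imread('pics/side0.png')
E
```

```text
pics
{'t': 0.0, 'q': array([-1.78483791e-01,  5.28475488e-01,  1.43392206e+00, -1.69892613e-05,
        1.18141148e+00, -1.78518181e-01]), 'qd': array([ 5.78892546e-05,  2.26664065e-03, -1.08641105e-03, -6.78067445e-04,
        2.87727929e-04,  2.58185609e-03]), 'tau': array([ 2.50220628e-04, -4.42344439e+01, -1.78024775e+01, -2.06930472e-04,
        8.36740597e-03,  2.24214921e-05]), 'tcp_pos': array([6.24218934e-01, 1.75399798e-04, 2.07621679e-01]), 'tool_rot': array([ 7.07091902e-01,  7.07120792e-01, -6.38475282e-04, -9.05808775e-04]), 'force': array([-0.09584142, -0.16674884,  0.59377734]), 'ft_torque': array([-0.03297196, -0.0138873 ,  0.0170548 ]), 'gripper_force': 0.0, 'finger_gap': 0.9955092030009703}
scene [1.64783492 0.0400244  1.25527098] [ 0.64290102  0.66390356 -0.27151462 -0.26868224] [[544.98478194   0.         273.13968445]
 [  0.         544.98478194 214.4740688 ]
 [  0.           0.           1.        ]]
side [0.33522287 0.86580992 0.74427386] [-0.08140315  0.89009362 -0.44608756  0.04596486] [[405.71333116   0.         276.53468707]
 [  0.         405.71333116 201.38924976]
 [  0.           0.           1.        ]]
wrist [0.6245701  0.07798388 0.37335766] [ 9.88152328e-01 -3.24839077e-05 -8.25762518e-04  1.53474081e-01] [[292.71526892   0.         281.18085878]
 [  0.         292.71526892 209.41453628]
 [  0.           0.           1.        ]]
```

Rotation is a quaternion; fix helper and view.

```bash
sed -i "s/np.savez(f'pics/s['rotation']=R.from_quat(s['rotation']).as_matrix(); np.savez(f'pics/" h.py
python3 - <<'E'
from h import *
for n in ['scene','side','wrist']:
    s=load(n+'0')
    s['rotation']=R.from_quat(s['rotation']).as_matrix();np.savez(f'pics/{n}0.npz',**s)
E
```

```text
(no output)
```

View pics/scene0.png

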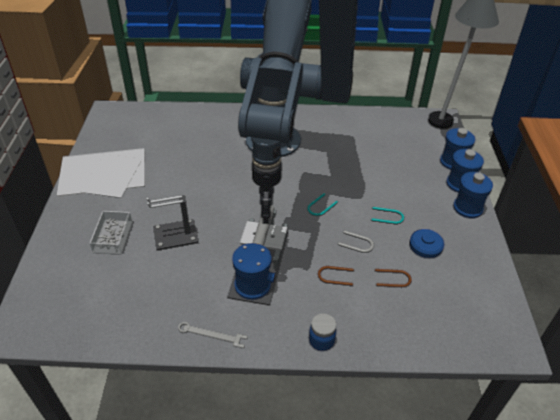

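View pics/side0.png

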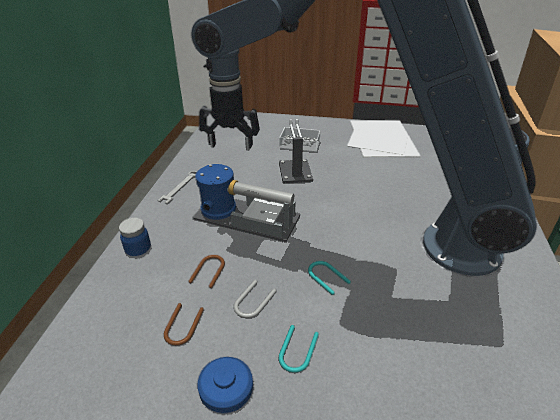

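Scene view: steel U-bolt near (355,241), crown to the right; fixture near (258,260); rest near (175,225). Side view: U-bolt near (253,300) with its crown at the bottom, fixture at (245,205), rest at (296,155). I'll measure the bolt and look at enlarged crops.

Run:
```python
from h import *
for n,(x0,x1,y0,y1) in {'scene0':(330,380,225,258),'side0':(228,282,272,325)}.items():
    s=load(n);im=s['pixels'];hs=cv2.cvtColor(im,cv2.COLOR_RGB2HSV)
    m=np.zeros(im.shape[:2],np.uint8);m[y0:y1,x0:x1]=((hs[...,1]<50)&(hs[...,2]>135))[y0:y1,x0:x1]
    k,l,st,c=cv2.connectedComponentsWithStats(m);i=1+np.argmax(st[1:,4]);print(n,st[i],np.median(im[y0:y1,x0:x1].reshape(-1,3),0))
    ys,xs=np.nonzero(l==i);P=onz(s,np.c_[xs,ys],.006)[:,:2]
    np.save('pics/u'+n,P)
    # outline fit
    h=cv2.convexHull(P.astype(np.float32));r=cv2.minAreaRect(h);print(r,cv2.boxPoints(r))
    print(P.mean(0))
t=[]
a=load('scene0')['pixels'][190:305,140:300];b=load('side0')['pixels'][110:250,180:340]
a=cv2.resize(a,None,fx=3.7,fy=3.7,interpolation=2)[:420];b=cv2.resize(b,None,fx=3,fy=3,interpolation=2)
cv2.imwrite('pics/c1.png',cv2.cvtColor(cv2.resize(a,(800,575)),4));cv2.imwrite('pics/c2.png',cv2.cvtColor(cv2.resize(load('side0')['pixels'][115:245,185:345],None,fx=4.5,fy=4.5,interpolation=2),4))
```

```text
scene0 [339 231  34  20 114] [119. 121. 122.]
((0.5101412534713745, 0.27522751688957214), (0.09860506653785706, 0.06068319454789162), 68.88041687011719) [[0.4640732  0.24016918]
 [0.52068037 0.21830405]
 [0.5562093  0.31028587]
 [0.49960214 0.332151  ]]
[0.51184891 0.27751394]
side0 [ 228  272   54   53 2658] [147. 150. 151.]
((0.5113867521286011, 0.26718631386756897), (0.13136838376522064, 0.1549329161643982), 10.451168060302734) [[0.43274006 0.33145264]
 [0.4608445  0.1790901 ]
 [0.5900334  0.20291999]
 [0.561929   0.35528255]]
[0.5070358  0.26841534]
```

View pics/c2.png

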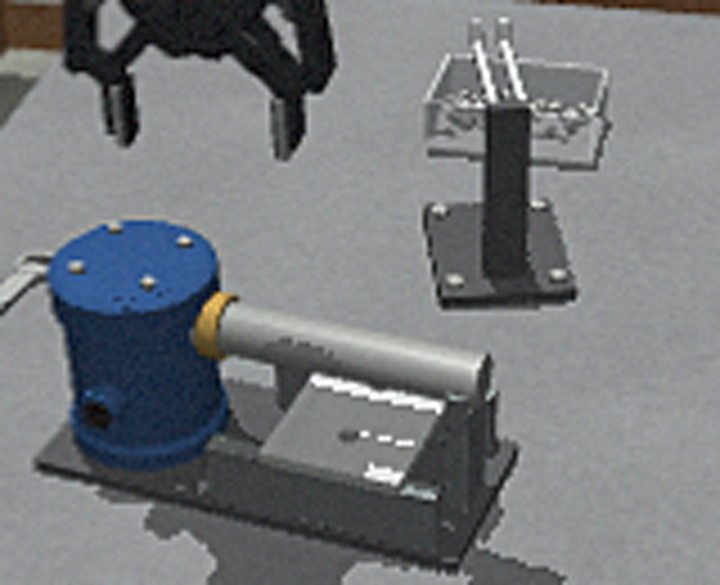

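View pics/wrist0.png

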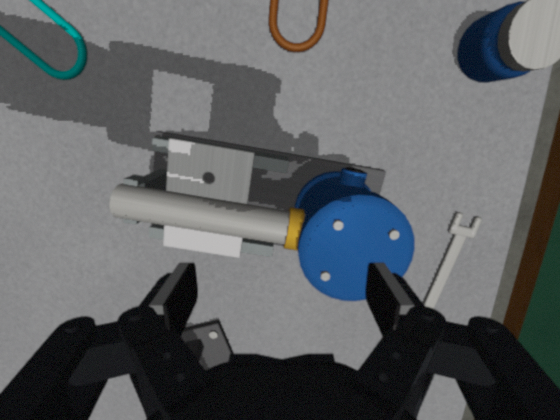

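Wrist view shows the pipe running from (115,203) to the gland at (295,228), a plate hole at about (208,178), and the housing centre at (355,247). In the side crop the same hole is at (348,435), i.e. full image (262,212).

Run:
```python
from h import *
S=load('scene0');D=load('side0');W=load('wrist0')
print('hole side',onz(D,[(262.3,211.7)],.06),'wrist',onz(W,[(208,178)],.06))
g=cv2.cvtColor(D['pixels'],7);
m=np.zeros_like(g);m[272:325,228:282]=g[272:325,228:282]>172
k,l,st,c=cv2.connectedComponentsWithStats(m);i=1+np.argmax(st[1:,4]);print(st[i])
ys,xs=np.nonzero(l==i);P=onz(D,np.c_[xs,ys],.007)[:,:2];r=cv2.minAreaRect(P.astype(np.float32));print(r,cv2.boxPoints(r))
g=cv2.GaussianBlur(cv2.cvtColor(W['pixels'],7),(3,3),0).astype(int)
for x in (130,150,155,260,275): print(x,g[180:262:2,x])
# housing in wrist: blue mask; yellow gland
hs=cv2.cvtColor(W['pixels'],41)
y=(hs[...,0]>15)&(hs[...,0]<35)&(hs[...,1]>120);ys,xs=np.nonzero(y[:,270:320]);print('gland',xs.min()+270,xs.max()+270,ys.min(),ys.max())
```

```text
hole side [[0.54154275 0.01838749 0.06      ]] wrist [[0.5443208  0.01413787 0.06      ]]
[235 280  40  36 170]
((0.5103296637535095, 0.27408653497695923), (0.10046379268169403, 0.058557938784360886), 69.15645599365234) [[0.46509346 0.23756   ]
 [0.5198191  0.21672407]
 [0.55556583 0.31061307]
 [0.50084025 0.331449  ]]
130 [119 133 118  83  95 110 125 137 143 151 160 162 162 163 161 159 155 151
 143 129 130 131 135 140 140 140 141 138 136 137 140 138 137 140 138 135
 137 140 139 138 140]
150 [ 38  33  32  34  51  81 100 114 128 137 144 153 161 163 165 164 161 156
 153 146 135 125 115 104 128 136 136 136 136 134 136 137 139 138 137 138
 137 136 135 135 136]
155 [ 30  32  32  33  41  69  93 108 122 134 142 149 158 163 165 165 163 159
 155 152 143 122  69  57 112 136 136 136 135 136 138 136 137 136 138 140
 137 135 134 135 133]
260 [ 52  51  51  51  52  52  51  52  52  51  53  57  78  68  68  90 106 119
 129 136 145 154 161 167 171 170 162 154 147 134  94  49  86 132 135 135
 134 133 131 134 135]
275 [ 64  51  50  52  51  51  51  52  54  52  50  52  57  68  68  64  84 101
 116 127 133 143 152 159 166 172 173 165 158 150 139 116 106 132 135 136
 136 135 134 135 137]
gland 274 316 208 388
```

View pics/c1.png

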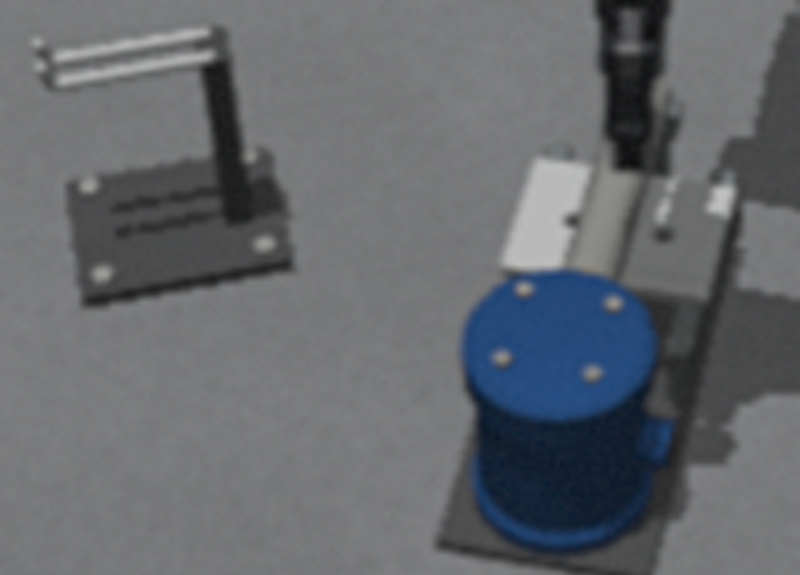

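Scene crop: the holes are at (572,220) and (663,232), the rest foot bolts at (88,185),(250,157),(264,243),(101,273), and the prongs run from their tips at about (45,55) to the post at (215,45).

Run:
```python
from h import *
np.set_printoptions(precision=4,suppress=True)
S=load('scene0');D=load('side0');W=load('wrist0')
c1=lambda L:np.array(L)/[5,5.065]+[140,190]
c2=lambda L:np.array(L)/4.5+[185,115]
H=onz(S,c1([(572,220),(663,232)]),.058);print('holes',H,H.mean(0),np.linalg.norm(H[0]-H[1]))
d=(H[0]-H[1])
b1=onz(S,c1([(88,185),(250,157),(264,243),(101,273)]),.015);b2=onz(D,c2([(540,205),(558,275),(455,282),(438,210)]),.015)
print(b1,b1.mean(0));print(b2,b2.mean(0))
for b in (b1,b2):
    ax=(b[1]+b[2]-b[0]-b[3])[:2];print('rest ax deg',np.degrees(np.arctan2(ax[1],ax[0])))
p1=onz(S,c1([(50,55),(75,55+13),(60,77),(213,32),(220,57)]),.15);print('prong scene',p1)
p2=onz(D,c2([(490,103),(523,99)]),.152);print('prong side',p2)
# pipe
def mid(x,y0,y1):
    o,d=ray(W,[(x,y0),(x,y1)]);return d[0]/np.linalg.norm(d[0]),d[1]/np.linalg.norm(d[1])
E1=[(130,187),(155,190),(260,209.5),(275,211.5)]
E2=[(130,218),(155,222),(260,240.5),(275,243)]
o,d1=ray(W,E1);_,d2=ray(W,E2)
n1=np.linalg.svd(d1)[2][2];n2=np.linalg.svd(d2)[2][2]
if n1@n2<0:n2=-n2
n=n1+n2;print('half-angle',np.degrees(np.arccos(n1@n2)),)
# plane n.(P-o)=0 at z=.1
u=np.cross(n,[0,0,1]);u/=np.linalg.norm(u);u*=np.sign(u[0]);
yat=lambda x,z=.1:o[1]-(n[0]*(x-o[0])+n[2]*(z-o[2]))/n[1]
print('pipe dir',np.degrees(np.arctan2(u[1],u[0])),'y at x=.55',yat(.55),'x=.6',yat(.6))
dist=abs(n[1])*0;P=np.array([.55,yat(.55),.1]);print('radius chk',[abs((P-o)@(m/np.linalg.norm(m))) for m in(n1,n2)])
print('gland',onz(W,[(287,244),(303,211)],.1),'pipe end',onz(W,[(112,203)],.1))
# housing top circle bolts
hb=onz(W,[(339,226),(395,235),(325,277)],.138);print(hb,(hb[1]+hb[2])/2)
hb=onz(S,c1([(525,289),(613,303),(502,358),(592,373)]),.138);print(hb.mean(0))
```

```text
holes [[ 0.5367 -0.0392  0.058 ]
 [ 0.5444  0.0156  0.058 ]] [ 0.5406 -0.0118  0.058 ] 0.05534405814521615
[[ 0.4784 -0.3481  0.015 ]
 [ 0.4505 -0.2493  0.015 ]
 [ 0.5229 -0.2308  0.015 ]
 [ 0.551  -0.3271  0.015 ]] [ 0.5007 -0.2888  0.015 ]
[[ 0.4703 -0.3444  0.015 ]
 [ 0.4446 -0.2486  0.015 ]
 [ 0.5169 -0.2265  0.015 ]
 [ 0.5467 -0.3235  0.015 ]] [ 0.4946 -0.2857  0.015 ]
rest ax deg 106.0183159048786
rest ax deg 106.0566726252093
prong scene [[ 0.5029 -0.3469  0.15  ]
 [ 0.5132 -0.3302  0.15  ]
 [ 0.5209 -0.3376  0.15  ]
 [ 0.4801 -0.2537  0.15  ]
 [ 0.501  -0.2465  0.15  ]]
prong side [[ 0.4965 -0.2461  0.152 ]
 [ 0.4749 -0.2558  0.152 ]]
half-angle 6.009437278808209
pipe dir -10.48736535958182 y at x=.55 -0.01524751023214653 x=.6 -0.024503058398319913
radius chk [np.float64(0.015263396403455982), np.float64(0.015263396403455975)]
gland [[ 0.63   -0.046   0.1   ]
 [ 0.6455 -0.0107  0.1   ]] pipe end [[ 0.4574 -0.0024  0.1   ]]
[[ 0.6739 -0.0119  0.138 ]
 [ 0.7234 -0.0203  0.138 ]
 [ 0.6641 -0.0617  0.138 ]] [ 0.6938 -0.041   0.138 ]
[ 0.6913 -0.0372  0.138 ]
```

>>> {"api": "send_rows", "payload": {
  "commands": "85 1 -.35 .2 0;85 1 -.35 .2 0;85 1 -.35 .2 0;85 1 -.35 .2 0;85 1 -.35 .3 0;85 1 -.35 .3 0;85 1 -.35 .3 0;85 1 -.35 .3 0;85 1 -.35 .3 0;85 1 -.35 .3 0;85 1 -.35 .3 0;85 1 -.35 .3 0;85 1 -.35 .3 0;85 1 -.35 .3 0;85 1 -.35 .3 0;85 0 0 0 1;85 0 0 0 1;85 0 0 0 1;85 0 0 0 1;85 0 0 0 1",
  "grip_force": 20
}}

```text
t: 1.82
tcp_pos: [0.5197, 0.3001, 0.1262]
tool_rot: [0.82, 0.572, -0.0, -0.0]
force: [-0.5, 0.4, 0.1]
finger_gap: 0.993
gripper_force: 0.0
```

Run:
```python
from h import *
np.set_printoptions(precision=4,suppress=True)
st=readout.sense();print(st['t'],st['tcp_pos'],R.from_quat(st['tool_rot']).as_matrix(),st['force'],st['qd'])
s=snap('wrist','wrist1')
```

```text
1.8167 [0.5197 0.3001 0.1262] [[ 0.345   0.9386 -0.0008]
 [ 0.9386 -0.345  -0.0003]
 [-0.0005 -0.0006 -1.    ]] [-0.4781  0.4385  0.1435] [-0.0022  0.0006  0.0017 -0.0002  0.0008  0.8281]
```

View pics/wrist1.png

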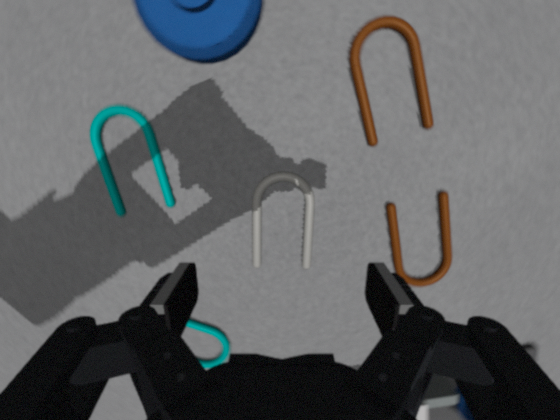

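Wrist view: the bolt is between and ahead of the fingers, crown apex at (284,173), leg ends at (257,266) and (306,267).

Run:
```python
from h import *
np.set_printoptions(precision=4,suppress=True)
s=load('wrist1')
A=onz(s,[(284,173),(257,266),(306.5,267),(257.5,210),(309,205)],.005)[:,:2];print(A)
st=readout.sense();M=R.from_quat(st['tool_rot']).as_matrix();t=st['tcp_pos'][:2];print(st['tcp_pos'],np.degrees(np.arctan2(M[1,1],M[0,1])))
e=(A[1]+A[2])/2;mid=(A[3]+A[4])/2
for nm,v in (('crown',A[0]-e),('legL',A[3]-A[1]),('legR',A[4]-A[2]),('across',A[2]-A[1])): print(nm,np.linalg.norm(v),np.degrees(np.arctan2(v[1],v[0])))
u=(A[0]-e)/np.linalg.norm(A[0]-e)
o=((A[0]-.032*u)+(e+.075*u))/2;print('origin',o,'grip tgt d in tool',(np.append(o+.005*u-t,0))@M)
```

```text
[[0.5305 0.3219]
 [0.4674 0.2354]
 [0.518  0.2154]
 [0.4918 0.2952]
 [0.5432 0.282 ]]
[0.5197 0.3    0.1263] -20.307578476154873
crown 0.10367030871239187 68.6152739819961
legL 0.06460491455982124 67.87811383720255
legR 0.0711850656233479 69.27614556037395
across 0.05438785824189924 -21.503953189946944
origin [0.5195 0.2937] grip tgt d in tool [-0.001   0.0021 -0.    ]
```

>>> {"api": "send_rows", "payload": {
  "commands": "85 -.05 .1 0 .25;78 0 0 .8 0;78 0 0 .8 0;78 0 0 .8 0;78 0 0 .8 0;78 0 0 .8 0;78 0 0 .8 0;78 0 0 .3 0;78 0 0 .3 0;78 0 0 .2 0;78 0 0 .2 0;78 0 0 .1 0;78 0 0 0 0"
}}

```text
t: 2.95
tcp_pos: [0.5216, 0.2985, 0.0087]
tool_rot: [0.824, 0.566, 0.0, 0.0]
force: [-0.0, -0.2, -0.3]
finger_gap: 0.913
gripper_force: 0.0
```

>>> {"api": "send_rows", "payload": {
  "commands": "78 0 0 .1 0;78 0 0 .1 0;66 0 0 0 0;66 0 0 0 0;60 0 0 0 0;60 0 0 0 0;60 0 0 0 0;60 0 0 0 0;60 0 0 0 0",
  "grip_force": 25
}}

```text
t: 3.7
tcp_pos: [0.5215, 0.2984, 0.0047]
tool_rot: [0.824, 0.566, 0.0, -0.0]
force: [0.7, -0.3, -0.0]
finger_gap: 0.703
gripper_force: 0.0
```

>>> {"api": "send_rows", "payload": {
  "commands": "54 0 0 0 0;54 0 0 0 0;54 0 0 0 0;54 0 0 0 0"
}}

```text
t: 4.03
tcp_pos: [0.5215, 0.2984, 0.0046]
tool_rot: [0.824, 0.566, -0.0, -0.0]
force: [0.9, -0.8, 0.5]
finger_gap: 0.636
gripper_force: 0.0
```

Run:
```python
from h import *
a=snap('side','side2')['pixels'];b=snap('wrist','wrist2')['pixels']
c=np.vstack([cv2.resize(a[220:330,200:310],(300,300),interpolation=2),])
d=cv2.resize(b[200:420,130:430],(400,300),interpolation=2)
cv2.imwrite('pics/m2.png',cv2.cvtColor(np.hstack([c,d]),4))
```

```text
(no output)
```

View pics/m2.png

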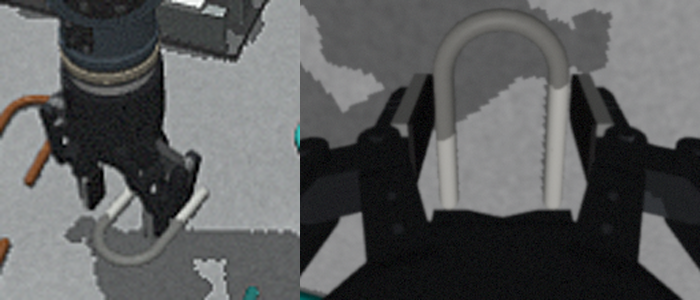

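Pads look like they are just outside the bar (bar outer edges at x≈435 and 568 in the crop, pads at ≈430 and 575). The reported opening may not map linearly to width. I'll close further and see where they stop.

>>> {"api": "send_rows", "payload": {
  "commands": "40 0 0 0 0;40 0 0 0 0;40 0 0 0 0;40 0 0 0 0;40 0 0 0 0"
}}

```text
t: 4.55
tcp_pos: [0.5215, 0.2984, 0.0046]
tool_rot: [0.824, 0.566, -0.0, -0.0]
force: [0.6, 0.4, -0.4]
finger_gap: 0.467
gripper_force: 0.0
```

Run:
```python
from h import *
np.set_printoptions(precision=3,suppress=True)
s=load('wrist2');st=readout.sense();M=R.from_quat(st['tool_rot']).as_matrix();t=st['tcp_pos']
f=lambda p:(proj(s,t+M@np.array(p))-[130,200])*[400/300,300/220]
print('tcp',f([0,0,0]))
for z in (.005,0,-.01):
  for w in (.027,.032): print(z,w,f([.011,-w,z]),f([.011,w,z]),f([-.011,w,z]))
a=snap('wrist','wrist3')['pixels']
cv2.imwrite('pics/m3.png',cv2.cvtColor(cv2.resize(a[210:360,180:380],(800,600),interpolation=2),4))
```

```text
tcp [[201.875  65.411]]
0.005 0.027 [[144.265  38.848]] [[259.437  38.779]] [[257.368  81.92 ]]
0.005 0.032 [[133.618  38.847]] [[270.078  38.765]] [[267.628  81.894]]
0 0.027 [[142.745  42.94 ]] [[260.988  42.868]] [[258.805  86.96 ]]
0 0.032 [[131.815  42.938]] [[271.912  42.852]] [[269.326  86.931]]
-0.01 0.027 [[139.45   51.815]] [[264.352  51.736]] [[261.907  97.852]]
-0.01 0.032 [[127.908  51.809]] [[275.888  51.716]] [[272.994  97.817]]
```

View pics/m3.png

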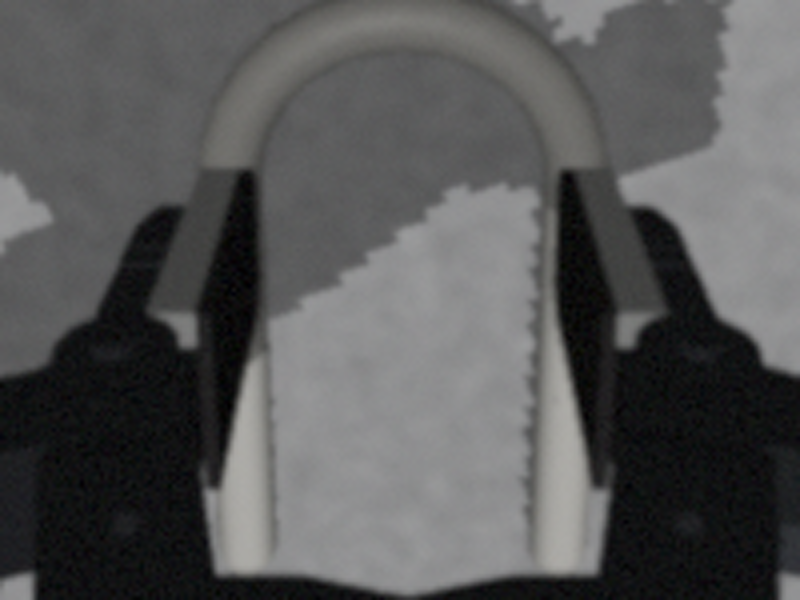

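Pads at 40 mm now lie above the bar (tip corner at (258,170) in the crop), so the tips sit higher than I assumed. I'll check their height in the side view.

Run:
```python
from h import *
np.set_printoptions(precision=3,suppress=True)
st=readout.sense();M=R.from_quat(st['tool_rot']).as_matrix();t=st['tcp_pos']
s=load('side2');w=load('wrist3')
f=lambda p:(proj(s,t+M@np.array(p))-[200,220])/.36667
g=lambda p:(proj(w,t+M@np.array(p))-[180,210])*4
for z in (.008,0,-.008,-.016,-.024): print(z,'side',f([0,.030,z]),f([0,-.030,z]),'wrist',g([.011,-.02,z]),g([.011,.02,z]),g([-.011,-.02,z]))
```

```text
0.008 side [[ 95.541 227.686]] [[154.125 257.704]] wrist [[279.589  66.962]] [[531.684  66.806]] [[284.074 191.944]]
0 side [[ 94.848 221.594]] [[153.733 251.617]] wrist [[274.284  85.876]] [[537.144  85.711]] [[279.166 215.272]]
-0.008 side [[ 94.148 215.434]] [[153.338 245.461]] wrist [[268.51  106.476]] [[543.088 106.3  ]] [[273.843 240.588]]
-0.016 side [[ 93.441 209.206]] [[152.938 239.234]] wrist [[262.2   128.995]] [[549.583 128.807]] [[268.05  268.152]]
-0.024 side [[ 92.727 202.909]] [[152.534 232.935]] wrist [[255.277 153.713]] [[556.709 153.512]] [[261.723 298.274]]
```

Both views put the tips about 20 mm behind the reported TCP, at z ≈ 0.025. I'll reopen and go down by feel.

>>> {"api": "send_rows", "payload": {
  "commands": "78 0 0 0 0;78 0 0 0 0;78 0 0 0 0;78 0 0 0 0;78 0 0 0 0;78 0 0 0 0;78 0 0 .1 0;78 0 0 .1 0;78 0 0 .1 0;78 0 0 .1 0;78 0 0 .1 0;78 0 0 0 0"
}}

```text
t: 5.6
tcp_pos: [0.5212, 0.2983, -0.006]
tool_rot: [0.824, 0.566, -0.0, -0.0]
force: [-0.5, -0.5, -0.1]
finger_gap: 0.911
gripper_force: 0.0
```

>>> {"api": "send_rows", "payload": {
  "commands": "78 0 0 .1 0;78 0 0 .1 0;78 0 0 .1 0;78 0 0 .1 0;78 0 0 0 0"
}}

```text
t: 6.02
tcp_pos: [0.5212, 0.2983, -0.0139]
tool_rot: [0.824, 0.566, -0.0, -0.0]
force: [-0.2, -0.0, -0.4]
finger_gap: 0.91
gripper_force: 0.0
```

Run:
```python
from h import *
np.set_printoptions(precision=3,suppress=True)
st=readout.sense();M=R.from_quat(st['tool_rot']).as_matrix();t=st['tcp_pos'];print(t,st['force'])
a=snap('side','side4');w=snap('wrist','wrist4')
c=cv2.resize(a['pixels'][240:330,210:300],(400,400),interpolation=2)
d=cv2.resize(w['pixels'][210:330,200:320][:, :],(400,400),interpolation=2)
d=cv2.resize(w['pixels'][210:360,160:360],(400,300),interpolation=2);d=np.vstack([d,np.zeros((100,400,3),np.uint8)])
cv2.imwrite('pics/m4.png',cv2.cvtColor(np.hstack([c,d]),4))
f=lambda p:(proj(a,t+M@np.array(p))-[210,240])/.225
g=lambda p:(proj(w,t+M@np.array(p))-[160,210])*2
for z in (-.008,-.016,-.024,-.032): print(z,'side',f([0,.042,z]),f([0,-.042,z]),'wrist',g([.011,-.039,z]))
```

```text
[ 0.521  0.298 -0.014] [-0.163 -0.048 -0.395]
-0.008 side [[ 93.864 275.676]] [[227.333 344.087]] wrist [[108.996  53.242]]
-0.016 side [[ 92.637 265.783]] [[226.793 334.208]] wrist [[102.829  64.463]]
-0.024 side [[ 91.398 255.782]] [[226.247 324.215]] wrist [[96.067 76.776]]
-0.032 side [[ 90.146 245.671]] [[225.695 314.108]] wrist [[88.619 90.344]]
```

View pics/m4.png

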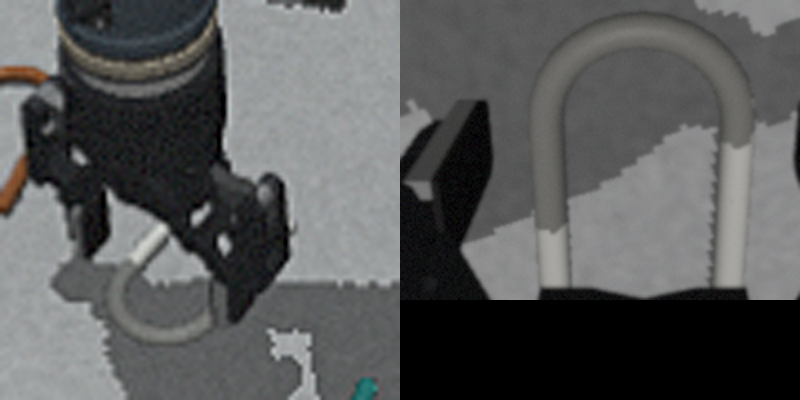

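Tips in the side view are at about (90,258) and (235,320), around z ≈ 0.01. They need to go lower still.

>>> {"api": "send_rows", "payload": {
  "commands": "78 0 0 .1 0;78 0 0 .1 0;78 0 0 .1 0;68 0 0 0 0;68 0 0 0 0;60 0 0 0 0;60 0 0 0 0;60 0 0 0 0;60 0 0 0 0"
}}

```text
t: 6.87
tcp_pos: [0.5213, 0.2984, -0.0193]
tool_rot: [0.824, 0.566, -0.0, -0.0]
force: [-0.7, -0.3, 0.7]
finger_gap: 0.702
gripper_force: 1.7
```

>>> {"api": "send_rows", "payload": {
  "commands": "74 0 0 0 0;74 0 0 0 0;74 0 0 0 0;74 0 0 0 0;74 0 0 .1 0;74 0 0 .1 0;74 0 0 0 0"
}}

```text
t: 7.45
tcp_pos: [0.5212, 0.2983, -0.0239]
tool_rot: [0.824, 0.566, -0.0, -0.0]
force: [0.8, 0.1, -0.7]
finger_gap: 0.869
gripper_force: 0.0
```

>>> {"api": "send_rows", "payload": {
  "commands": "62 0 0 0 0;62 0 0 0 0;56 0 0 0 0;56 0 0 0 0;56 0 0 0 0;56 0 0 0 0"
}}

```text
t: 7.95
tcp_pos: [0.5213, 0.2984, -0.023]
tool_rot: [0.824, 0.566, -0.0, -0.0]
force: [-1.8, -0.5, 6.3]
finger_gap: 0.723
gripper_force: 26.5
```

Gripped: 26 N, stopped at 61.7 mm. Lifting.

>>> {"api": "send_rows", "payload": {
  "commands": "56 0 0 -.2 0;56 0 0 -.4 0;56 0 0 -.6 0;56 0 0 -.8 0;56 0 0 -.9 0;56 0 0 -.9 0;56 0 0 -.9 0;56 0 0 -.9 0;56 0 0 -.9 0;56 0 0 -.9 0;56 0 0 -.9 0;56 0 0 -.9 0;56 0 0 -.9 0;56 0 0 -.9 0;56 0 0 -.9 0;56 0 0 -.4 0;56 0 0 0 0;56 0 0 0 0"
}}

```text
t: 9.45
tcp_pos: [0.5213, 0.2983, 0.2229]
tool_rot: [0.824, 0.566, 0.0, 0.0]
force: [-0.8, -0.2, -1.8]
finger_gap: 0.727
gripper_force: 28.0
```

Run:
```python
from h import *
np.set_printoptions(precision=4,suppress=True)
st=readout.sense();M=R.from_quat(st['tool_rot']).as_matrix();t=st['tcp_pos'];print(t,st['force'],st['ft_torque'],st['finger_gap'],st['gripper_force'])
for n in ('side','scene','wrist'):
    s=snap(n,n+'5');r=load({'side':'side0','scene':'scene0','wrist':'wrist1'}[n])
    uv=proj(s,t)[0];print(n,uv)
    # candidate projections of crown apex & leg ends: pivot=TCP+28mm up (origin x=+5 at pivot)
    P=t+np.array([0,0,.028]);fx=M@np.array([1,0,0])
    for a in (0,45,90):
        c,q=np.cos(np.radians(a)),np.sin(np.radians(a));ax=c*fx+q*np.array([0,0,1])
        print(a,'apex',proj(s,P+.022*ax)[0],'ends',proj(s,[P-.079*ax+M[:,1]*.027,P-.079*ax-M[:,1]*.027]).ravel())
```

```text
[0.5213 0.2983 0.2229] [-0.7811 -0.2328 -1.7602] [0.0124 0.0065 0.0612] 0.7265210129038715 28.000984014943242
side [239.1757 234.5937]
0 apex [231.2721 229.9825] ends [250.1982 198.1086 272.389  206.3334]
45 apex [232.7155 221.6587] ends [245.2173 225.0954 266.7877 233.894 ]
90 apex [237.4388 214.4522] ends [230.1114 248.7846 251.8593 258.5192]
scene [374.1881 192.4113]
0 apex [383.3205 187.0832] ends [345.3671 183.4352 351.0269 171.7491]
45 apex [381.8808 182.2463] ends [351.1968 200.3211 356.6098 188.4959]
90 apex [376.7035 178.9903] ends [369.2022 211.5811 374.1998 199.5188]
wrist [282.4111 248.1899]
0 apex [282.6111 232.2475] ends [326.4289 384.8422 238.4078 384.755 ]
45 apex [282.7136 258.2493] ends [317.4954 298.9033 246.9918 298.8609]
90 apex [282.7232 295.713 ] ends [316.8213 220.0234 247.6403 220.009 ]
```

Run:
```python
from h import *
s=load('side5');g=cv2.cvtColor(s['pixels'],7)
print('side gray rows 190-266 step3, cols 205-290 step3')
for y in range(186,268,3): print(y,' '.join('%3d'%v for v in g[y,205:292:3]))
```

```text
side gray rows 190-266 step3, cols 205-290 step3
186  31  29  37  25  27  31  35  24  27  30  41  38  28  33  27  32  23  62  62  79 140  48 150 144 147 145 149 149 146
189  21  25  40  31  24  37  18  28  33  32  31  23  35  20  28  31  26  43  33  67 115  96   1 146 146 153 144 147 149
192  25  28  21  39  19  26  31  26  30  26  34  31  24  24  15  20  33  50  32  44  31  41  35 204 192 183 169 158 148
195  41  35  18  27  22  19  22  31  21  28  24   6  29  23  25  27  33  38  25  29  25  43  75 152 165 180 204 220 202
198  41  35  18  20  30  21  29  27  31  32  66  25  27  40  63  32  28  25  19  29  27  31  82 106 119 129 134 150 166
201  53  49  48  36  33  20  32  38  36  26 107 106  22  29  31  20  37  29  25  29  40  26 137  78  58  77  92  93 120
204  26  61  46  39  24  68  27  16  37  36  51  95  36  30  24  29  28  30  25  39  34   6 122 234 236 243 152  59  71
207  15  13  45  42  37  59  16  19  45  31  22 126 188  22  25  28 125  29  26  23  23  29 201 107 127 130  54  57  58
210  33  30  45  37  38  81  24  25  42  41 174 168  69  92  22  35  23  41  22  27  36  23
[... 1608 characters left out ...]
 154 155 151 149 151 148 150 148 152 145 149 149 146 151 146 143 144 148 139 145 149 148 148 147 150
255 151 114  94  86  90 152 146 157 151 152 154 147 153 148 148 143 148 147 144 148 145 151 148 147 148 149 150 145 152
258  86  48  45  54  41  91 137 147 150 151 150 147 148 146 148 150 145 146 148 144 149 148 142 150 146 148 148 144 150
261  57 161 155 149 154  64  79 158 144 147 148 146 148 150 149 147 154 146 147 152 152 140 148 151 147 148 148 150 149
264 157 150 143 154 154 137  75 154 147 148 148 151 147 147 147 147 152 143 154 148 144 149 149 147 149 152 146 145 150
267 148 149 151 149 155  89  41 147 146 154 148 150 145 146 146 150 147 148 145 152 152 147 147 145 142 147 149 152 150
```

Bolt is lifted but still level, held by pad friction. The plan: bring it crown-first above the prongs so their tips point up through the U, then lower and advance so the crown lands on the prongs and the legs pivot down. First I turn and fly across.

>>> {"api": "send_rows", "payload": {
  "commands": "56 0 0 0 -1;56 0 0 0 -1;56 0 0 0 -1;56 0 0 0 -1;56 0 0 0 -1;56 0 0 0 -1;56 0 0 0 -1;56 0 0 0 -1;56 0 0 0 -1;56 -.3 -.1 0 -.25;56 -.6 -.2 0 0;56 -.92 -.25 0 0;56 -.92 -.25 0 0;56 -.92 -.25 0 0;56 -.92 -.25 0 0;56 -.92 -.25 0 0;56 -.92 -.25 0 0;56 -.92 -.25 0 0;56 -.92 -.25 0 0;56 -.92 -.25 0 0"
}}

```text
t: 11.27
tcp_pos: [0.5221, 0.1062, 0.2218]
tool_rot: [0.602, 0.798, -0.001, -0.001]
force: [-0.2, 0.5, -1.7]
finger_gap: 0.722
gripper_force: 28.0
```

>>> {"api": "send_rows", "payload": {
  "commands": "56 -.92 -.25 0 0;56 -.92 -.25 0 0;56 -.92 -.25 0 0;56 -.92 -.25 0 0;56 -.92 -.25 0 0;56 -.92 -.25 0 0;56 -.92 -.25 0 0;56 -.92 -.25 0 0;56 -.92 -.25 0 0;56 -.92 -.25 0 0;56 -.92 -.25 0 0;56 -.92 -.25 0 0;56 -.92 -.25 0 0;56 -.92 -.25 0 0;56 -.92 -.25 0 0;56 -.92 -.25 0 0;56 -.92 -.25 0 0;56 -.92 -.25 0 0;56 -.92 -.25 0 0;56 -.92 -.25 0 0"
}}

```text
t: 12.93
tcp_pos: [0.5271, -0.2745, 0.2216]
tool_rot: [0.602, 0.798, -0.0, -0.001]
force: [-0.6, 0.6, -1.3]
finger_gap: 0.715
gripper_force: 28.0
```

>>> {"api": "send_rows", "payload": {
  "commands": "56 -.92 -.25 0 0;56 -.92 -.25 0 0;56 -.92 -.25 0 0;56 -.92 -.25 0 0;56 -.92 -.25 0 0;56 -.5 -.25 0 0;56 0 0 0 0;56 0 0 0 0"
}}

```text
t: 13.6
tcp_pos: [0.5269, -0.3798, 0.222]
tool_rot: [0.602, 0.798, 0.0, -0.001]
force: [-0.4, 1.0, -0.7]
finger_gap: 0.724
gripper_force: 28.0
```

Run:
```python
from h import *
np.set_printoptions(precision=4,suppress=True)
st=readout.sense();M=R.from_quat(st['tool_rot']).as_matrix();t=st['tcp_pos'];print(st['t'],t,np.degrees(np.arctan2(M[1,0],M[0,0])),st['finger_gap'],st['gripper_force'])
s=snap('wrist','wrist6');snap('side','side6');snap('scene','scene6')
O=np.array([.502,-.303,0]);a=np.radians(106);ex=np.array([np.cos(a),np.sin(a),0]);ey=np.array([-np.sin(a),np.cos(a),0]);z=np.array([0,0,1])
for y in(.01,-.01): print(proj(s,[O+x*ex+y*ey+.15*z for x in(-.036,0,.049)]).ravel())
```

```text
13.6 [ 0.5269 -0.3798  0.222 ] 105.91995264504148 0.7238954329516024 27.988191777840257
[265.3087 159.4686 264.5087 112.8688 263.3549  42.756 ]
[290.025  159.4242 290.3462 112.8148 290.8012  42.6858]
```

View pics/wrist6.png

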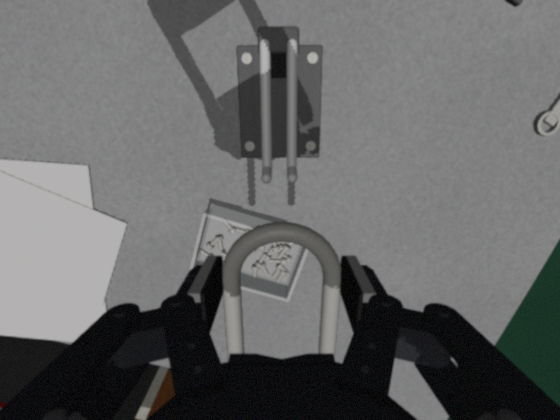

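Wrist view: prong tips at (266,178) and (292,178), post ends at (265,42) and (292,42); crown apex at (282,229), legs at x≈233 and 330, bolt still level and aligned.

Run:
```python
from h import *
np.set_printoptions(precision=4,suppress=True)
st=readout.sense();M=R.from_quat(st['tool_rot']).as_matrix();t=st['tcp_pos'];s=load('wrist6')
f=lambda p,z:(onz(s,p,z)-t)@M
print('tips @.166',f([(266,180),(292,180)],.166)*1e3)
print('prong @.150 y100',f([(267,100),(292,100)],.15)*1e3)
print('post @.150',f([(265,42),(292,42)],.15)*1e3)
O=np.array([.502,-.303,0]);a=np.radians(106);ex=np.array([np.cos(a),np.sin(a),0])
print('pred tip',proj(s,[O-.036*ex+[0,0,.166]]))
for h in (.022,.028,.034): print(h,'apex outer',f([(282,222)],t[2]+h)*1e3,'legs',f([(233,320),(330,320)],t[2]+h)*1e3)
print('boltpred apexouter',proj(s,t+M@np.array([.027,0,-.028])))
# bolts of foot
print('bolts',f([(247,58),(312,58),(311,146),(250,146)],.015).mean(0)*1e3)
```

```text
tips @.166 [[ 29.8662 -12.4803  56.5417]
 [ 29.8154   7.5536  56.5365]]
prong @.150 y100 [[ 88.8149 -11.4835  72.6186]
 [ 88.7623   7.644   72.6137]]
post @.150 [[128.8951 -12.3137  72.6713]
 [128.8358   7.3489  72.6662]]
pred tip [[277.413  162.3771]]
0.022 apex outer [[ 24.1542  -0.3536 -21.9683]] legs [[-37.0007 -29.2229 -22.041 ]
 [-37.1283  27.716  -22.0557]]
0.028 apex outer [[ 26.3502  -0.3644 -27.9654]] legs [[-32.2437 -28.0248 -28.035 ]
 [-32.366   26.5297 -28.0492]]
0.034 apex outer [[ 28.5462  -0.3753 -33.9626]] legs [[-27.4867 -26.8267 -34.0291]
 [-27.6036  25.3433 -34.0427]]
boltpred apexouter [[282.7297 220.7959]]
bolts [ 91.5888  -2.0575 207.62  ]
```

>>> {"api": "send_rows", "payload": {
  "commands": "56 .5 -.09 0 0;56 .8 0 0 0;56 .8 0 0 0;56 .4 0 0 0;56 0 0 .5 0;56 0 0 .7 0;56 0 0 .7 0;56 0 0 .7 0;56 0 0 .7 0;56 0 0 .5 0;56 0 0 .2 0;56 0 0 .2 0;56 0 0 .1 0;56 0 0 .1 0;56 0 0 .1 0;56 0 0 0 0"
}}

```text
t: 15.08
tcp_pos: [0.5121, -0.3323, 0.1328]
tool_rot: [0.602, 0.799, -0.0, 0.0]
force: [-0.7, 0.4, -1.3]
finger_gap: 0.722
gripper_force: 28.0
```

>>> {"api": "send_rows", "payload": {
  "commands": "56 0 0 .1 0;56 .02 0 .23 0;56 .06 0 .22 0;56 .1 0 .21 0;56 .13 0 .2 0;56 .17 0 .17 0;56 0 0 0 0"
}}

```text
t: 15.67
tcp_pos: [0.5097, -0.3253, 0.1122]
tool_rot: [0.601, 0.799, -0.002, 0.002]
force: [-3.5, -4.8, 11.8]
finger_gap: 0.698
gripper_force: 33.9
```

>>> {"api": "send_rows", "payload": {
  "commands": "56 .2 0 .13 0;56 .22 0 .1 0;56 .22 0 .06 0;56 .22 0 .02 0;56 0 0 0 0"
}}

```text
t: 16.08
tcp_pos: [0.5054, -0.3124, 0.1082]
tool_rot: [0.602, 0.799, -0.004, 0.005]
force: [-2.9, -4.7, 23.4]
finger_gap: 0.674
gripper_force: 22.3
```

Run:
```python
from h import *
np.set_printoptions(precision=4,suppress=True)
st=readout.sense();M=R.from_quat(st['tool_rot']).as_matrix();t=st['tcp_pos'];print(st['t'],t,st['force'],st['ft_torque'])
for n in('wrist','side','scene'):
    s=snap(n,n+'7')
    P=t+np.array([0,0,.028])-M[:,0]*.006;fx=M[:,0]
    for a in (0,45,70,90):
        c,q=np.cos(np.radians(a)),np.sin(np.radians(a));ax=c*fx+q*np.array([0,0,1])
        print(n,a,'apex',proj(s,P+.028*ax)[0],'ends',proj(s,[P-.073*ax+M[:,1]*.027,P-.073*ax-M[:,1]*.027]).ravel())
s=load('wrist7');g=cv2.cvtColor(s['pixels'],7)
for y in range(206,340,6): print(y,' '.join('%3d'%v for v in g[y,210:358:5]))
```

```text
16.0833 [ 0.5054 -0.3124  0.1082] [-2.8829 -4.6552 23.4036] [-0.7982  0.3462 -0.2249]
wrist 0 apex [281.094  232.7159] ends [324.7832 383.9408 237.541  383.9547]
wrist 45 apex [281.1125 266.7414] ends [316.6851 303.4029 245.5555 303.4178]
wrist 70 apex [281.1261 294.7458] ends [315.5054 261.1487 246.6948 261.1651]
wrist 90 apex [281.1354 315.3877] ends [316.0396 229.377  246.1318 229.3951]
side 0 apex [295.0572 135.7608] ends [283.3441 122.0884 299.0661 121.3409]
side 45 apex [294.8302 129.0057] ends [283.9998 138.5995 299.5808 137.8093]
side 70 apex [294.4523 125.7033] ends [284.8347 146.7976 300.5434 145.9766]
side 90 apex [294.0792 123.8792] ends [285.6422 151.6359 301.5487 150.7903]
scene 0 apex [169.5829 203.932 ] ends [135.8255 215.7462 134.4661 203.1978]
scene 45 apex [165.9327 199.5135] ends [146.0513 226.8299 144.4856 214.3341]
scene 70 apex [162.1367 198.4455] ends [155.8834 229.2688 154.112  216.8405]
scene 90 apex [158.7665 198.5399] ends [164.4141 228.8964 162.4611 216.5293]
206 144 139 140 141  92  95  98  97  98 132 129 106  97  97  84  55  90  88 124 136 117  63  91  
[... 2054 characters left out ...]
  93  91  97 101 103 119 121 113 102  96 119 146 136 142 141 143 129   9   4  27
314  21  10 109 129 127 115  91 100 100 105 104 104 110 112 111 105 103 101 125 148 140 144 145 141 144 143 140  25  12  24
320  21   7 128 130 130 128 129 123 103  97  99  98  96  99 110 123 111 141 191 188 101 136 145 140 142 141 140  91  13  15
326  18  53  88  92  87  99  79  81  94 139 192 185 121 129 129 129 128 143 192 187 121 123 140 137 143 137 145 137  18   9
332  18 158 181 178 159 119 118 108 107 137 191 186 117 129 129 130 131 145 192 186 119 104 139 140 146 141 141 143  41  14
338  20 123 162 163 161 164 175 158 153 134 191 188 117 112 128 130 129 147 192 185  85  99 143 143 136 141 141 142  17  15
```

The legs now hang steeply down with the crown on the prongs (pressing 23 N), though a little rolled in the grip. I'll relieve the load slightly and release so it settles.

>>> {"api": "send_rows", "payload": {
  "commands": "56 0 0 -.1 0;64 0 0 0 0;68 0 0 0 0;72 0 0 0 0;78 0 0 0 0;85 0 0 0 0;85 0 0 0 0;85 0 0 0 0;85 0 0 0 0"
}}

```text
t: 16.98
tcp_pos: [0.5047, -0.3064, 0.1058]
tool_rot: [0.602, 0.799, 0.0, -0.0]
force: [0.1, -0.4, -0.9]
finger_gap: 0.995
gripper_force: 0.0
```

Run:
```python
from h import *
np.set_printoptions(precision=4,suppress=True)
st=readout.sense();M=R.from_quat(st['tool_rot']).as_matrix();t=st['tcp_pos'];print(st['t'],t,st['force'],st['finger_gap'])
s=snap('wrist','wrist8')
snap('side','side8');snap('scene','scene8')
g=cv2.cvtColor(s['pixels'],7)
for y in range(182,350,6): print(y,' '.join('%3d'%v for v in g[y,210:358:5]))
```

```text
16.9833 [ 0.5047 -0.3064  0.1058] [ 0.051  -0.3827 -0.8758] 0.9945331571243492
182 125  87  83  65  55  53  55  58 122 135 110  53  51  56  57  54  54  97 131 125  98  53  53  54  57  98  93  95 136 135
188 132 132  86  73  55  54  53  53 123 130 111  55  55  56  53  52  49 100 127 125  93  73  55  52  62 109 139 135 139 135
194 137 141 142 117  56  53  57  53 122 131 112  49  45  39  44  45  47 103 129 125  96  91  89  78  93 121 134 132 135 138
200 136 134 136 132  55  86  93  82 120 131 113  60  55  57  56  56  86 103 129 123  96  92  90  92  93 130 138 136 134 133
206 135 136 137 133  93  93  91  55 119 131 112  65  93  92  59  53  90 105 130 123  96  92  91  91  91 128 133 136 138 136
212 136 134 136 135  93  91  78  55 119 132 114  70  94  94  59  58  89 105 130 122  93  92  90  89  93 137 140 135 138 138
218 136 135 136 134  92  91  59  52 117 132 115  70  95  93  53  57  88 104 129 122  91  90  90  89  89 135 131 132 134 132
224 135 138 138 137  89  91  67  51 116 130 115  80  93  91  56  51  88 106 130 122  91  90  91  88  87 135 136 136 135 137
230 131 134 136 135  88  90  
[... 1750 characters left out ...]
 124 100 133 102  58  72  85  97 100 100  98  94 136 140 136 137 137 137 139 139
320 127 125 124 120  67  56  48  44  60  72  62  56  63  76  87  95 110 116 100  92 118 139 139 138 139 140 135 139 134 138
326  94 116 124 126  95  73  71  66  70  74  82  85  91  98 103 117 104  99 107 166 117 135 137 137 138 136 136 134 138 132
332 120 103  70  95 119 118  86  92  91  91  96  99 105 109 103 100  93 167 186 167  81 128 137 136 138 131 135 139 131 135
338 174 145 127 114 111 101 134  93  97  96 100  99  97  94 110 125 122 170 186 164 118 113 136 136 139 135 135 135 137 133
344 157 158 156 164 173 172 147 109  75 169 186 160  73 123 125 123 117 171 186 160 105  97 133 136 134 136 136 140 139 137
```

Run:
```python
from h import *
np.set_printoptions(precision=4,suppress=True)
st=readout.sense();M=R.from_quat(st['tool_rot']).as_matrix();t=st['tcp_pos'];s=load('wrist8')
g=cv2.cvtColor(s['pixels'],7)
for y in range(226,300,3): print(y,' '.join('%3d'%v for v in g[y,228:254:2]),' | ',' '.join('%3d'%v for v in g[y,308:342:2]))
f=lambda p,z:(onz(s,p,z)-t)@M*1e3
e=f([(242,254),(318,238)],.062);print('ends',e,np.degrees(np.arctan2(e[1,0]-e[0,0],e[1,1]-e[0,1])),np.hypot(*(e[1]-e[0])[:2]))
e=f([(240,318),(328,275)],.135);print('shoulder',e,np.degrees(np.arctan2(e[1,0]-e[0,0],e[1,1]-e[0,1])),np.hypot(*(e[1]-e[0])[:2]))
e=f([(285,326)],.165);print('apex',e)
# side & scene local dumps of leg positions
s2=load('side8');g2=cv2.cvtColor(s2['pixels'],7)
for y in range(112,172,3): print(y,' '.join('%3d'%v for v in g2[y,272:322:2]))
```

```text
226  95  88  93  90  92  93  83  77  68  81  98 114 125  |  107  87  87  91  87  92  88  90  89  90  89  89  87 131 136 136 136
229 113  89  92  91  89  93  93  92  92  88  98 114 125  |  105  80  63  88  89  92  90  89  87  91  91  88  88 131 136 137 137
232 121  88  91  90  85  65  67  72  83  86  98 113 124  |  106  80  52  68  86  72  64  63  64  85  93  88  96 137 141 141 138
235 121  86  92  89 119 160 165 160 119  76  90 113 123  |  104  77  56  52  95 163 170 171 155 101  87  86  98 130 137 141 139
238 120  82  92 135 174 176 172 176 178 150  92 112 122  |  105  76  56  54  64 138 172 178 181 165 101  87 108 134 137 140 138
241 119  85  93 139 174 174 172 176 179 159  95 112 120  |  103  73  53  54  51  64 140 176 179 160  96  86 113 135 136 138 138
244 127  90  90 100 144 169 171 173 158 107  90 111 121  |  105  71  56  52  56  54  63 141 154 105  89  83 110 134 133 134 136
247 132  94  92  92  92  91  97  95  91  90  89 110 122  |  103  70  55  54  56  54  51  56  79  90  87  84 114 134 138 136 136
250 140 104  91  92  89  93  93  89  90  89  94 109 120  |  101  70  55  50 
[... 3726 characters left out ...]
 154 153  81  78 104  42  46  47  44  48  84  83  84  90  92 112 114 162 160
154 158 157 159 160 159 155 160 157  88  69 101  42  45  48  45  96 153 153 151 157 160 156 151 152 155
157 152 154 160 162 154 158 156 152 160 160  93  41  47  45  43  93 157 151 158 150 156 153 149 152 155
160 159 155 156 160  92 184 120 108 100  83  58  49  45  38  43  63 210 114 165 155 147 153 152 152 152
163 156 152 154 166  97  48  95  95  99  94  66  47  44  48  45  88  51 102 106 149 152 154 153 153 153
166 152 151 155 159  95  94 100  96  96  99  60  43  49  44  43  40  55 103  90 163 152 161 156 154 153
169 157 157 154 161  47 102  50 102  59  59  39  44  46  49  40  60  61  56  54 134 163 161 152 153 149
```

Released and hung, but it looks yawed on the prongs. I'll rise and measure its pose by image differences against the first pictures.

>>> {"api": "send_rows", "payload": {
  "commands": "85 0 0 -.4 0;85 0 0 -.8 0;85 0 0 -1 0;85 0 0 -1 0;85 0 0 -1 0;85 0 0 -1 0;85 -.5 0 -1 0;85 -.9 0 -.5 0;85 -.6 0 0 0;85 -.5 0 0 0;85 0 0 0 0"
}}

```text
t: 18.05
tcp_pos: [0.5184, -0.3563, 0.239]
tool_rot: [0.602, 0.798, -0.0, -0.0]
force: [-0.5, -1.0, 0.3]
finger_gap: 0.997
gripper_force: 0.0
```

Run:
```python
from h import *
np.set_printoptions(precision=4,suppress=True)
st=readout.sense();M=R.from_quat(st['tool_rot']).as_matrix();t=st['tcp_pos'];print(st['t'],t)
for n,(x0,x1,y0,y1) in {'scene':(140,200,190,240),'side':(270,330,105,175)}.items():
    s=snap(n,n+'9');r=load(n+'0')
    d=np.abs(s['pixels'].astype(int)-r['pixels']).max(2)
    print(n)
    for y in range(y0,y1,2): print(y,''.join('#' if v>40 else '+' if v>20 else '.' for v in d[y,x0:x1]))
s=snap('wrist','wrist9');g=cv2.cvtColor(s['pixels'],7)
print('proj rest', proj(s,[[.502,-.303,.15]]),proj(s,[[.502,-.303,.06]]))
```

```text
18.05 [ 0.5184 -0.3563  0.239 ]
scene
190 ............................................................
192 ............................................................
194 ............................................................
196 ................+++..............++++#####++................
198 ......+#+.....+######++++#########+++...++++................
200 ...........++##########++.............+####++...............
202 ...........++..+#+...+++++++###########+++................++
204 ..............+############++..........................+####
206 ...........+####+++....++++........................+#####++.
208 ...............+##+.....###+....................+######+....
210 ...............+###.....+##+...................+###++.......
212 ................###......###+...................+...........
214 ................+##+.....###+.......++###+..................
216 ................+##+.....+###+++++########+.................
218 .......................+##################+.................
220 .........................#################+.....+++.........
222 ..................
[... 2196 characters left out ...]
 ...................++.......................................
157 ............................................................
159 ............................................................
161 ............................................................
163 ................................+#++##......................
165 .............###+#+###+.........+#++++#.#...................
167 ..........+#+++++++#++..........##+##++############.........
169 ........##.#+#+++++#+#..........#+++#+++###########+........
171 .........#.....+#+##+#...........###++#++###########........
173 ..........+....+#++++#...........+#++###+#############......
proj rest [[280.1533 147.0688]] [[280.5521 139.4999]]
```

Run:
```python
from h import *
np.set_printoptions(precision=4,suppress=True)
S=load('scene9');D=load('side9');W=load('wrist9')
# leg lines: fit plane from each camera per leg: points along leg
A,ra=tri(S,(166.5,220),D,(289.5,153.5));B,rb=tri(S,(157.5,216),D,(303.3,148));print(A,ra,B,rb,np.linalg.norm(A-B))
v=B-A;print('yaw of y-axis',np.degrees(np.arctan2(v[1],v[0])),(A+B)/2)
C,rc=tri(S,(159,200),D,(297.5,125));print('apex',C,rc)
g=cv2.cvtColor(W['pixels'],7)
print(proj(W,[A,B,C]))
x0,y0=235,110
for y in range(y0,190,3): print(y,' '.join('%3d'%v for v in g[y,x0:330:3]))
```

```text
[ 0.5131 -0.3025  0.0705] 0.01743099046938054 [ 0.4783 -0.3421  0.064 ] 0.002827210300333229 0.05302975675336419
yaw of y-axis -131.33413937399092 [ 0.4957 -0.3223  0.0672]
apex [ 0.4989 -0.3219  0.1556] 0.008165141610815272
[[290.171  142.5693]
 [251.8328 166.9958]
 [270.5527 168.3103]]
110  75  74  70  46  49  47  47  48  50  48  92 120 101  56  51  47  51  48  85 118 107  62  48  48  47  56  85  87  84 118 122 119
113  77  76  67  48  48  48  51  45  52  49  92 121 102  55  49  49  50  47  88 117 106  62  49  46  48  65  85  85  87 122 120 121
116  74  73  73  47  48  48  47  50  48  50  92 118 103  57  51  47  48  50  87 117 107  63  45  48  47  53  83  87  84 116 118 120
119  77  74  74  46  47  51  48  47  50  48  90 119 103  56  51  46  48  48  85 118 106  66  41  47  52  71  84  86  85 118 120 120
122  74  73  74  46  46  51  49  47  48  47  91 119 104  58  46  49  50  46  87 116 107  75  67  67  81  82  72  83  87 128 124 121
125  75  76  72  47  47  48  47  48  49  49  90 119 103  57  47  46  50  48  86 117 106  66  81  84  84  66  48  49  62 123 120 121
128  73  74  72  46
[... 2052 characters left out ...]
  87  86  85  83  83  83 113 119 122 123
176 122 121 121 119  92  73  67  71  80  80  83  77  72  71  89  95  97  91  89 116 102  90  93  94  92  91  93  92 120 120 122 120
179 121 122 126 124 123 108  63  66  72  69  70  87 104  91 121 122 124 121  94 117 103 118 123 122 125 125 127 122 120 123 124 126
182 122 120 121 124 119 120 116  96 102 116 114 112 111  95 122 122 124 123  92 117 102 119 127 122 124 125 123 125 125 123 123 124
185 120 120 122 121 119 116 122 120 121 124 110 109 110  97 120 120 125 123  95 117 101 119 124 126 124 126 129 127 127 126 120 124
188 124 122 123 119 120 121 123 124 124 123 113 110 111  96 126 125 118 120  96 116 102 120 127 124 123 123 123 125 121 124 127 123
```

Wrist data: the crown band runs from (259,178) to (309,147), so the bolt hangs about 32° yawed. I'll re-grip it square to itself, turn it back square to the prongs and release again.

Run:
```python
from h import *
np.set_printoptions(precision=4,suppress=True)
W=load('wrist9');st=readout.sense();M=R.from_quat(st['tool_rot']).as_matrix();t=st['tcp_pos']
g=cv2.GaussianBlur(cv2.cvtColor(W['pixels'],7),(3,3),0).astype(float)
f=lambda p,z:(onz(W,p,z)-t)@M*1e3
for z in (.165,.155): 
    e=f([(262,177),(271,173),(280,167),(289,161),(298,155),(307,149)],z);print(z,e[:,:2].tolist());p=np.polyfit(e[:,1],e[:,0],1);print(np.degrees(np.arctan(p[0])),p)
e=f([(256,180),(311,143)],.142);print('outer shoulders',e,e.mean(0),np.hypot(*(e[1]-e[0])[:2]))
print('prong y',f([(269,140),(292,140)],.15),'tip', f([(292,190),(269,190)],.15))
c=(np.array([.4957,-.3223,0])-t)@M*1e3;print('tri centre in tool',c, (np.array([.4989,-.3219,0])-t)@M*1e3)
```

```text
0.165 [[29.493715986967377, -15.905988578540457], [32.83037793317341, -8.418283064756654], [37.78996469158603, -0.9898758040626958], [42.693034393379676, 6.349110212229737], [47.54186145816856, 13.602151985663708], [52.338648717672186, 20.772610017523842]]
32.43759257862003 [ 0.6355 38.8157]
0.155 [[27.48549709505465, -16.5719266189378], [30.961761891050624, -8.770942431747786], [36.12885317237188, -1.0317374817127112], [41.23706277569721, 6.614304921759618], [46.28876028025386, 14.170807254741165], [51.286240682203065, 21.641270618782283]]
32.43759257862004 [ 0.6355 37.1978]
outer shoulders [[ 22.1118 -22.9573  96.285 ]
 [ 55.1176  26.1544  96.322 ]] [38.6147  1.5986 96.3035] 59.17211705537515
prong y [[ 58.307  -10.3367  88.3965]
 [ 58.2928   9.1691  88.3629]] tip [[ 14.7208   9.6014  88.2016]
 [ 14.729  -10.8995  88.2369]]
tri centre in tool [ 35.0186 -12.0019 238.3148] [ 34.5217  -8.8155 238.3075]
```

>>> {"api": "send_rows", "payload": {
  "commands": "85 .95 0 0 -.0;85 .95 0 0 0;85 0 0 0 -1;85 0 0 0 -1;85 0 0 0 -1;85 0 0 0 -1;85 0 0 .6 -1;85 0 0 .7 -1;85 0 0 .7 -1;85 0 0 .7 -1;85 0 0 .7 -.1;85 0 0 .7 0;85 0 0 .7 0;85 0 0 .7 0;85 0 0 .7 0;85 0 0 .5 0;85 0 0 .5 0;85 0 0 0 0"
}}

```text
t: 19.7
tcp_pos: [0.5066, -0.3164, 0.0935]
tool_rot: [0.355, 0.935, 0.001, -0.002]
force: [0.2, 0.5, 0.8]
finger_gap: 0.995
gripper_force: 0.0
```

>>> {"api": "send_rows", "payload": {
  "commands": "74 0 0 0 0;70 0 0 0 0;68 0 0 0 0;66 0 0 0 0;64 0 0 0 0;60 0 0 0 0;56 0 0 0 0;56 0 0 0 0;56 0 0 0 0",
  "grip_force": 30
}}

```text
t: 20.45
tcp_pos: [0.5082, -0.3182, 0.0965]
tool_rot: [0.355, 0.935, -0.0, 0.0]
force: [-2.0, 0.8, 6.8]
finger_gap: 0.729
gripper_force: 32.1
```

>>> {"api": "send_rows", "payload": {
  "commands": "56 0 0 -.2 0;56 0 0 -.2 0;56 0 0 0 .5;56 0 0 0 1;56 0 0 0 1;56 0 0 0 1;56 0 0 0 1;56 0 0 0 1;56 0 0 0 1;56 0 0 0 1;56 0 0 0 .6;56 0 0 .1 0;56 0 0 .1 0;56 0 0 .05 0;56 0 0 0 0"
}}

```text
t: 21.7
tcp_pos: [0.5077, -0.3177, 0.0983]
tool_rot: [0.602, 0.799, 0.0, -0.001]
force: [-0.7, 0.2, -1.8]
finger_gap: 0.731
gripper_force: 33.0
```

Run:
```python
from h import *
np.set_printoptions(precision=4,suppress=True)
st=readout.sense();M=R.from_quat(st['tool_rot']).as_matrix();t=st['tcp_pos'];print(st['t'],t,st['force'],st['ft_torque'],st['finger_gap'],np.degrees(np.arctan2(M[1,0],M[0,0])))
s=snap('wrist','wrist10');g=cv2.cvtColor(s['pixels'],7)
for y in range(205,350,5): print(y,' '.join('%3d'%v for v in g[y,215:352:4]))
O=t+np.array([0,0,.048])
print(proj(s,[O+[0,0,.032],O+M[:,1]*.027,O-M[:,1]*.027,O+M[:,1]*.027-[0,0,.075],O-M[:,1]*.027-[0,0,.075]]))
```

```text
21.7 [ 0.5077 -0.3177  0.0983] [-0.6992  0.1914 -1.7824] [-0.0556  0.0009 -0.0007] 0.7306853318877873 106.0383665173912
205 140 144 144  74  78  97  96  94 116 133 134 116  89  63  70  86  84  57  61  94  93 124 137 128 111  94  92  95  94  96  91 145 141 139 143
210 137 142 139  90  95  98  95  94 115 134 135 119  90  90  96  97  71  55  70  94  96 123 139 129 110  95  94  91  93  96  96 142 137 138 140
215 146 144 141  90  93  95  94  96 112 133 134 118  90  96  97  96  72  57  72  94  96 123 138 128 110  93  94  95  95  95 112 144 142 141 142
220 139 139 141  97  61  59  59  95 111 133 133 119  94  95  96  95  95  89  95  94  96 124 137 127 109  96  92  94  93  95 115 143 143 141 144
225 143 138 139  93  60  59  52  62 109 130 134 120  96  95  95  95  95  95  96  93  96 123 136 128 109  59  84 129  85  93 119 147 143 139 142
230 142 139 139  90  60  59  53 178 106 129 134 121  97  96  95  94  96  97  97  93  96 124 136 127 105  59  85 183 186  93 120 145 143 139 146
235 146 143 137  64  60  57  53 178 105 130 135 122  96  94  96  94  96  95  98  93  98 125 135 127 105  62  56 146 
[... 2601 characters left out ...]
42 141 137 141 103
330 108  83  89  84 100 116  84  80  93 104 130 132 114 105 130 129 131 130 129 127 110 131 131 115 114 112 142 137 139 143 137 138 143 140 140
335 176 162 136 116 112 107  99 108  94 117 129 132 116 102 129 129 128 129 130 128 118 133 139 171 119 120 138 139 140 143 141 141 142 141 140
340 161 162 167 177 181 174 149 115 100 124 181 150 138 108  77 130 129 130 129 115 159 190 191 170 112  96 139 139 142 138 140 141 140 144 105
345 158 162 159 151 162 162 164 126 161 153 189 192 181 120 109 115 124 107 128 123 160 190 190 167  83  89 128 144 141 135 141 137 137 144  22
[[280.9129 342.458 ]
 [339.0406 292.0313]
 [223.0036 292.0549]
 [319.2694 231.6404]
 [243.0263 231.6598]]
```

Square and vertical now. Lower gently and release, then check it stays square.

>>> {"api": "send_rows", "payload": {
  "commands": "56 0 0 .1 0;56 0 0 .05 0;66 0 0 0 0;70 0 0 0 0;76 0 0 0 0;82 0 0 0 0;82 0 0 0 0;82 0 0 0 0;82 0 0 0 0;82 0 0 0 0;82 0 0 0 0"
}}

```text
t: 22.67
tcp_pos: [0.508, -0.3179, 0.0958]
tool_rot: [0.602, 0.799, 0.0, -0.0]
force: [0.4, 0.9, 0.3]
finger_gap: 0.964
gripper_force: 0.0
```

Run:
```python
from h import *
np.set_printoptions(precision=4,suppress=True)
st=readout.sense();M=R.from_quat(st['tool_rot']).as_matrix();t=st['tcp_pos'];print(st['t'],t,st['force'],st['finger_gap'])
s=snap('wrist','wrist11');g=cv2.cvtColor(s['pixels'],7)
for y in range(205,350,5): print(y,' '.join('%3d'%v for v in g[y,215:352:4]))
```

```text
22.6667 [ 0.508  -0.3179  0.0958] [0.4161 0.8918 0.3321] 0.9635485968611972
205 135 138 136  57  74  95  92  95 120 132 126 111  68  57  52  77  57  56  60  91  94 120 134 126 110  91  91  90  90  92  89 140 138 134 139
210 135 138 133  90  94  97  93  93 120 133 126 113  72  92  94  93  64  53  80  90  94 120 134 126 109  91  92  91  92  91  92 138 135 136 136
215 143 140 137  88  91  94  92  92 117 134 126 111  74  94  93  95  61  54  70  90  94 121 135 125 108  90  91  93  91  91  98 138 140 137 139
220 137 136  75  55  72  94  90  91 118 133 126 112  83  94  93  94  91  76  91  90  94 121 134 124 107  91  90  91  91  93 110 137 139 138 139
225 140 111  59  54  51  77  83  67 115 131 128 113  84  94  93  95  92  93  94  92  93 121 133 123 106  90  78 106  79  88 114 143 139 136 136
230 137  87  62  53  47 171 177 177 114 131 129 114  85  94  92  94  93  91  93  91  96 121 130 123 106  89 182 179 182  91 108 140 140 135 142
235 142  73  61  56  50 172 174 170 114 130 128 115  86  88  93  92  93  94  91  91  99 123 133 124 103  74 179 177 167  89 121 136 140 143 137
240 136  62  59 
[... 2451 characters left out ...]
 125 125 126 127 125 114 129 123 102 107 100  98  96  95  97  94  93 100 106 104  88 121 138 139 137 137 136 137 135 134 142
330  89  71  84 106 121 111 106  78  98 112 130 125 109 111 126 126 126 125 126 123 107 128 127 110  90 104 140 136 137 140 134 134 136 139 137
335 128 106 110 108 104  92  87 103 101 110 130 126 109 109 126 125 126 126 126 123 108 127 127 112 121 127 136 135 136 139 138 136 138 136 137
340 160 171 177 176 166 127 112 105  85 105 128 126 111  81  78 124 125 126 127 122 149 158 178 162 113  95 134 137 141 139 138 140 137 141 135
345 157 158 157 158 158 163 172 154 156 148 188 181 169 107 106 121 124 120 124 113 156 188 187 167  80  90 129 140 138 132 136 136 134 139 134
```

Hung square on the prongs, hands off. Now I hold a moment, take it again, lift, and stop short of the fixture to look at the hole and pipe.

>>> {"api": "send_rows", "payload": {
  "commands": "82 0 0 0 0;82 0 0 0 0;82 0 0 0 0;82 0 0 0 0;82 0 0 0 0;82 0 0 0 0;72 0 -.07 0 0;68 0 0 0 0;66 0 0 0 0;64 0 0 0 0;60 0 0 0 0;56 0 0 0 0;56 0 0 0 0;56 0 0 0 0",
  "grip_force": 50
}}

```text
t: 23.88
tcp_pos: [0.5069, -0.3185, 0.0964]
tool_rot: [0.602, 0.799, -0.0, 0.0]
force: [-0.4, 0.3, 5.9]
finger_gap: 0.728
gripper_force: 52.8
```

>>> {"api": "send_rows", "payload": {
  "commands": "56 0 0 -.3 0;56 0 0 -.6 0;56 0 0 -.9 0;56 0 0 -.9 0;56 0 0 -.9 0;56 0 0 -.9 0;56 0 0 -.9 0;56 .3 .2 -.9 0;56 .7 .4 -.5 0;56 .9 .52 0 0;56 .9 .52 0 0;56 .9 .52 0 0;56 .9 .52 0 0;56 .9 .52 0 0;56 .9 .52 0 0;56 .9 .52 0 0;56 .9 .52 0 0;56 .9 .52 0 0;56 .9 .52 0 0;56 0 0 0 0"
}}

```text
t: 25.55
tcp_pos: [0.5625, -0.0891, 0.231]
tool_rot: [0.6, 0.8, 0.001, -0.002]
force: [-0.3, -0.1, -1.7]
finger_gap: 0.728
gripper_force: 55.9
```

Run:
```python
from h import *
np.set_printoptions(precision=4,suppress=True)
st=readout.sense();M=R.from_quat(st['tool_rot']).as_matrix();t=st['tcp_pos'];print(st['t'],t,st['force'],st['finger_gap'],st['gripper_force'])
s=snap('wrist','wrist12');snap('side','side12');g=cv2.cvtColor(s['pixels'],7)
p=proj(s,[[.5367,-.0392,.06],[.5444,.0156,.06],[.47,-.002,.1],[.62,-.0265,.1]]);print(p)
c=p[0].astype(int)
for y in range(c[1]-24,c[1]+26,2): print(y,' '.join('%3d'%v for v in g[y,c[0]-44:c[0]+44:3]))
print(c)
```

```text
25.55 [ 0.5625 -0.0891  0.231 ] [-0.2906 -0.1061 -1.7157] 0.7275357581750516 55.85393115878105
[[271.6384 138.1367]
 [292.3157  90.1581]
 [212.8209  82.2214]
 [353.6237 152.2117]]
114  57  56  57  98 106  70  69  74  82  83  88  93  94  98 104 104 106 106 104 105 103 101 103 102  98  95  96  91  88  83
116  58  57  59 129 135 118  77  67  74  78  84  89  92  94  97  99 105 105 104 105 104 103 102 103 103  99  97  94  94  92
118  58  56  68 139 136 139 127  93  66  69  79  83  86  92  94  98  99 100 104 105 105 103 103 104 103 104 100  98 114 122
120  58  56  92 141 137 140 136 132 107  67  67  77  81  87  89  93  97  99 101 103 106 104 104 104 103 103 101 103 108 137
122  55  56 117 137 136 139 139 138 139 119  78  65  71  79  83  89  90  96  98 100 102 104 104 104 104 104 100 101 134 148
124  54  60 137 137 140 135 138 139 140 140 130  92  63  70  77  81  86  90  92  96 101 101 104 103 104 100 102 103 151 154
126  57  74 140 135 139 139 138 143 138 140 141 132 107  68  68  76  81  81  87  93  96 100 101 103 103 102 102 110 156 157
128  55 102 139 137 139 139 138 142 138 140 138 139 
[... 1489 characters left out ...]
39 141 141 139 138 142 141 139 142 138 139 137 133 137 137 115  80  80
154 142 141 138 140 137 139 140 137 139 137 141 142 139 140 138 139 141 142 139 140 141 138 138 136 134 138 137 101  93  95
156 139 139 138 136 138 138 137 138 136 140 140 142 143 141 140 139 139 143 139 142 140 138 136 135 134 138 131  95  94  95
158 141 137 138 135 138 138 139 137 136 140 141 140 141 141 140 140 141 140 139 141 139 137 136 133 137 137 119  95  95  93
160 138 137 135 135 137 137 137 137 137 140 141 139 140 140 138 141 142 140 140 141 139 138 137 133 139 136 101  98  96  96
162 135 137 137 138 135 137 140 138 140 141 140 139 140 142 140 140 144 137 141 140 140 137 136 135 138 132  93  96 100  96
[271 138]
```

Run:
```python
from h import *
np.set_printoptions(precision=4,suppress=True)
s=load('wrist12');g=cv2.GaussianBlur(cv2.cvtColor(s['pixels'],7),(3,3),0)
h=onz(s,[(270.4,138.2)],.059)[0];print('hole',h)
for x in (235,245,255,265,275,285,295,305): print(x,g[76:150:2,x])
```

```text
hole [ 0.5354 -0.0397  0.059 ]
235 [135 142 144 136 115 107 109 109 108 107 103 100  96  91  86  80  72  62
  58  74  99 123 136 138 138 137 137 137 138 139 140 139 139 137 137 137
 138]
245 [ 66  80  90  95  99 102 106 107 107 107 107 108 105 101  98  95  89  84
  76  68  81 123 137 138 138 138 139 140 141 141 139 139 138 139 139 140
 141]
255 [139 138 130 101  86  93  97 100 104 106 105 106 107 107 106 103 100  97
  91  86  80  71  69 105 136 140 140 140 139 139 137 138 138 139 139 137
 136]
265 [140 140 140 139 136 118  90  89  94  98 101 104 105 105 106 106 106 105
 102  98  94  90  83  77  69  81 123 137 136 119  97  90 101 123 138 141
 141]
275 [138 138 138 139 139 139 138 132 106  87  91  95  99 103 104 103 105 105
 106 106 104  99  96  91  86  80  73  69  95 101  80  72  78 107 133 139
 139]
285 [140 139 138 137 137 137 131 122 118 120 113  89  86  92  95 100 103 104
 104 104 104 105 104 101  97  94  89  83  77  69  85 127 141 141 140 139
 139]
295 [136 137 137 139 133 105  71  59  58  60  74 112 132 111  87  88  93  97
 100 102 103 103 103 104 104 102 100  96  92  86  80  74  70 106 134 137
 137]
305 [189 188 178 156 143 139 138 137 137 138 138 139 138 138 136 125  96  86
  90  94  97 101 102 101 102 103 108 123 151 157 152 142 136 126 109  92
 124]
```

Run:
```python
from h import *
np.set_printoptions(precision=4,suppress=True)
s=load('wrist12');g=cv2.cvtColor(s['pixels'],7)
m=(g<90).astype(np.uint8)[80:104,280:312]; k,l,st,c=cv2.connectedComponentsWithStats(m);i=1+np.argmax(st[1:,4]);print(st[i],c[i]+[280,80])
H=onz(s,[(270.4,138.2),tuple(c[i]+[280,80])],.059);d=H[1]-H[0];print(H,H.mean(0),np.linalg.norm(d),'y head',np.degrees(np.arctan2(d[1],d[0])))
far=[(255,81.5),(265,86.5),(275,91.5),(285,97),(295,102.5),(305,107)];near=[(245,116.6),(255,121.5),(265,126.5),(275,131.5),(285,136.5),(295,141.6)]
o,d1=ray(s,far);_,d2=ray(s,near);n1=np.linalg.svd(d1)[2][2];n2=np.linalg.svd(d2)[2][2]
if n1@n2<0:n2=-n2
n=n1+n2;u=np.cross(n,[0,0,1]);u/=np.linalg.norm(u);u*=np.sign(u[0])
yat=lambda x,z=.1:o[1]-(n[0]*(x-o[0])+n[2]*(z-o[2]))/n[1]
print('dir',np.degrees(np.arctan2(u[1],u[0])),'y@.54',yat(.54),'y@.58',yat(.58));P=np.array([.54,yat(.54),.1]);print('r',abs((P-o)@n1))
# bolt in grip
```

```text
[  0   6  18  18 162] [290.1543  94.3765]
[[ 0.5354 -0.0397  0.059 ]
 [ 0.5434  0.0109  0.059 ]] [ 0.5394 -0.0144  0.059 ] 0.05129476878682638 y head 80.9858574744581
dir -9.803766814386469 y@.54 -0.01270728804748766 y@.58 -0.01961919598077098
r 0.016524253463684985
```

Run:
```python
from h import *
np.set_printoptions(precision=1,suppress=True)
s=load('wrist12');st=readout.sense();M=R.from_quat(st['tool_rot']).as_matrix();t=st['tcp_pos'];g=cv2.cvtColor(s['pixels'],7)
for xo in(-.01,-.005,0,.005): print(xo,'ends',proj(s,[t+M@np.array([xo,y,.036]) for y in(-.027,.027)]).ravel(),'apextop',proj(s,t+M@np.array([xo,0,-.071])).ravel(),'innerbottom',proj(s,t+M@np.array([xo,0,-.061])).ravel(),'mid',proj(s,[t+M@np.array([xo,y,-.0]) for y in(-.027,.027)]).ravel())
for y in range(196,346,4): print(y,' '.join('%3d'%v for v in g[y,220:346:4]))
```

```text
-0.01 ends [243.8 243.7 315.7 243.8] apextop [278.6 352.7] innerbottom [278.8 335.3] mid [236.9 267.1 322.1 267.2]
-0.005 ends [243.5 237.6 315.9 237.6] apextop [278.6 342.7] innerbottom [278.8 325.8] mid [236.5 260.  322.4 260.1]
0 ends [243.2 231.3 316.2 231.4] apextop [278.6 332.5] innerbottom [278.7 316.2] mid [236.2 252.8 322.8 252.9]
0.005 ends [243.  225.  316.4 225.1] apextop [278.5 322. ] innerbottom [278.7 306.2] mid [235.8 245.5 323.1 245.6]
196 138 134 133 134 135 137 139 136 137 135 135 138 137 138 139 135 135 136 137 136 137 141 141 139 137 136 137 143 136 102  94  95
200 136 139 136 135 137 137 133 135 136 137 136 136 138 137 136 132 137 139 140 137 138 138 136 136 138 140 144 138 139 136 137 101
204 135 141 134 135 135 133 129 137 138 136 137 135 137 140 139 136 137 135 138 138 138 138 138 138 139 137 139 142 141 139 141 141
208 138 135 136 139 140 136 135 141 139 137 137 136 132 136 134 138 135 136 140 139 141 136 140 138 138 139 141 140 138 137 141 141
212 139 138 137 139 132 137 135 134 135 135 139 138 133 135 139 137 139 140 139 138 136 137 139 133 133 143 141 142
[... 3672 characters left out ...]
 126 137 138 140 139 140 141 140 138 136
328 125 125 124 126 121 137 141 139 144 139 142 143 141 141 139 141 142 139 141 140 141 139 138 140 138 141 141 138 140 138 136 140
332 142 140 143 141 141 143 138 142 140 138 139 141 142 141 144 141 142 142 142 142 140 139 140 138 138 140 137 139 138 137 139 140
336 141 138 139 141 140 138 141 140 140 141 136 142 139 139 141 139 142 142 141 141 145 141 144 139 141 137 139 141 138 139 140 139
340 140 145 141 142 140 143 144 143 141 139 144 139 138 139 141 142 142 138 145 144 140 143 138 141 140 137 139 141 136 138 139 136
344 140 141 144 141 140 145 140 141 137 144 141 141 140 141 144 143 141 139 144 141 139 139 140 143 137 139 142 136 139 140 138 139
```

Hole measured at (0.535,−0.040), hole midpoint ≈ (0.540,−0.013), pipe direction ≈ −9.3°. In the picture data the held bolt is rolled about 8° in its plane (leg ends shifted −9 mm, apex +5 mm). I'll square it by pressing both leg ends lightly onto clear bench with a soft grip.

>>> {"api": "send_rows", "payload": {
  "commands": "56 -.98 .2 0 0;56 -.98 .2 0 0;56 -.98 .2 .3 0;56 -.98 .2 .6 0;56 0 0 .8 0;56 0 0 .9 0;56 0 0 .9 0;56 0 0 .9 0;56 0 0 .9 0;56 0 0 .9 0;56 0 0 .9 0;56 0 0 .9 0;56 0 0 .7 0;56 0 0 .5 0;56 0 0 0 0",
  "grip_force": 25
}}

```text
t: 26.9
tcp_pos: [0.598, -0.1651, 0.0452]
tool_rot: [0.602, 0.798, -0.001, -0.002]
force: [-0.3, 0.3, -1.7]
finger_gap: 0.726
gripper_force: 55.9
```

>>> {"api": "send_rows", "payload": {
  "commands": "56 0 0 .1 0;56 0 0 .1 0;56 0 0 .1 0;56 0 0 .1 0;56 0 0 0 0",
  "grip_force": 20
}}

```text
t: 27.32
tcp_pos: [0.6001, -0.1651, 0.0401]
tool_rot: [0.602, 0.799, 0.0, 0.0]
force: [0.5, 0.7, -1.0]
finger_gap: 0.73
gripper_force: 55.9
```

>>> {"api": "send_rows", "payload": {
  "commands": "57 0 0 .1 0;57 0 0 .1 0;57 0 0 .1 0;57 0 0 0 0;57 0 0 0 0",
  "grip_force": 20
}}

```text
t: 27.73
tcp_pos: [0.6009, -0.1668, 0.0387]
tool_rot: [0.601, 0.799, -0.001, 0.002]
force: [-6.2, -0.8, 22.1]
finger_gap: 0.725
gripper_force: 58.9
```

```bash
cat > roll.py <<'E'
from h import *
import sys
np.set_printoptions(precision=4,suppress=True)
st=readout.sense();M=R.from_quat(st['tool_rot']).as_matrix();t=st['tcp_pos'];print(st['t'],t,st['force'],st['finger_gap'],st['gripper_force'])
s=snap('wrist',sys.argv[1]);g=cv2.cvtColor(s['pixels'],7)
print('nominal ends',proj(s,[t+M@np.array([0,y,.036]) for y in(-.027,.027)]).ravel())
for y in range(200,346,6): print(y,' '.join('%3d'%v for v in g[y,212:350:4]))
E
python3 roll.py wrist13
```

```text
27.7333 [ 0.6009 -0.1668  0.0387] [-6.2488 -0.8206 22.0585] 0.7250859367191891 58.93143877387047
nominal ends [244.487  227.0564 317.709  227.0381]
200 100  99  99  97 100  99  98  98  99 103 100 102  98 101 104 106 103  99 106 102 103 103 104 104  99 104 108 104 102 103 100 101 101 104 103
206 100 100 101  98  99  99 100  99  99 106 103 101 103 104 106 106 101 104 103 100 100 102 105 105 104 104 105 102 103 104 102 101 105 105 105
212 104 104 102 103 104 102 105 104 102  98 101  99 100 105 101 101  98  96 102 104 104 104 104 100  99  99 104 105 107 105 102 117 140 108 107
218  98  99 101  85  71  64  98  99 103 105 104 105 101 103 105 104  99 101 103 101 101 101  96  78  91 106 103 102 104 110 108 161 159 152 121
224 161 118 100  73  71  68  72  98 102 100 103 103 106 107  99 100 101 105 104 101 103 152  74  76  72 101 159 133 113 160 162 164 164 162 159
230 155 154 154  75  71  67  72 101 100 100 103 100 104 104 106 109 113 109 154 159 154 156 116  77  77  69 105 163 164 163 162 162 159 161 164
236 160 158 139  75  67  66  99 143 117 148 159 157 158 156 157 160 163 161 162 167 162 
[... 1947 characters left out ...]
 161 159 163 158 157 149 119 114 119 120 122 125 129 128 130 127 129 121 120 121 119 114 111 111 138 156 163 159 161 163 149
326 140 159 159 157 161 160 160 158 157 161 161 158 162 159 151 133 123 117 118 118 117 117 125 136 149 165 160 161 159 164 163 160 164 160 158
332 158 159 162 161 160 162 160 161 161 160 161 161 164 162 161 160 161 165 163 163 159 156 162 159 163 163 163 161 162 163 160 161 162 160 157
338 146 158 162 156 153 161 161 165 159 164 163 154 159 161 162 161 161 159 160 159 157 162 162 165 161 166 162 159 162 158 161 160 161 160 162
344  46 155 158 159 158 161 163 161 161 162 160 162 157 162 161 161 159 157 163 161 157 162 160 161 162 165 164 161 161 159 160 160 160 157 150
```

>>> {"api": "send_rows", "payload": {
  "commands": "56 0 0 -.15 0;56 0 0 -.1 0;63.5 0 0 0 0;56 0 0 0 0;56 0 0 .1 0;56 0 0 .1 0;56 0 0 0 0",
  "grip_force": 20
}}

```text
t: 28.37
tcp_pos: [0.6, -0.1663, 0.0375]
tool_rot: [0.601, 0.799, -0.001, 0.001]
force: [-5.4, -0.6, 17.2]
finger_gap: 0.741
gripper_force: 21.5
```

```bash
python3 roll.py wrist14 | head -12
```

```text
28.3667 [ 0.6    -0.1663  0.0375] [-5.4297 -0.602  17.222 ] 0.741425269306132 21.47350363433361
nominal ends [244.5382 227.0291 317.7659 227.0116]
200  99 101 103 100 103 100  97 101 101 105 105 103 101 100 104 104 108  98 102 103 103 101 103 101 102 104 104 105 105 103 105 100 100 104 101
206 101  99 102  99 101  97  96  97  96 107 104 102  99 104 106 105 103 103 106 102 101 102 104 105 105 102 105 103 101 103 103 105 101 106 102
212 104 103 102 103 103 104 102 105 101 100 100 101 100 104 102 104 100  99  99 107 104 102 104 102 101 100  99 105 104 105 101 105 128 112 107
218 100 102 100 103  82  70  97 100 101 100 104 104 102 102 105 104 100  97 104 102 100 100 102 101 102 102 101 102 103 106 106 124 161 125 105
224 162 103  99  79  69  66  61  97 101 104 101 101 102 105 102 101 103 104 104 102 102 113  95  77  71  80 160 109 103 165 162 164 166 161 158
230 157 150 151  76  70  69  61 100  99  99 100 100 101 104 108 105 103 103 107 152 156 153 137  72  74  71  98 163 165 161 165 162 160 160 160
236 159 159 152  75  67  67  61 109 101 104 149 161 161 156 158 159 162 161 160 166 163 164 162 104  76  76  71 101 159 161 162 162 163 163 161
242 156 155 142  74  69  66  66 156 161 161 156 161 158 154 155 160 163 162 159 162 164 159 162 165  74  75  72  70 116 158 164 161 161 164 165
248 154 156 118  72  69  68  73 159 155 157 162 158 154 159 158 158 160 161 160 163 160 160 160 159 155  72  75  73  67 132 164 164 161 157 164
254 152 153  85  71  69  65  74 158 162 158 159 164 162 162 159 160 159 164 164 158 161 162 163 164 156 136  74  76  71  68 138 161 158 160 157
```

>>> {"api": "send_rows", "payload": {
  "commands": "56 0 0 .15 0;56 0 0 .15 0;56 0 0 .15 0;56 0 0 0 0"
}}

```text
t: 28.75
tcp_pos: [0.5944, -0.1653, 0.0273]
tool_rot: [0.601, 0.799, -0.003, -0.005]
force: [-12.2, -3.0, 20.2]
finger_gap: 0.734
gripper_force: 17.2
```

```bash
python3 roll.py wrist15
```

```text
28.75 [ 0.5944 -0.1653  0.0273] [-12.1705  -3.0313  20.1676] 0.7336334570448596 17.18766700476408
nominal ends [244.5005 227.0012 317.7246 226.9809]
200 101 100 101  96  99 101 102 100 102 101 100 104 101 100 100 102 100  96  96 101 102 104 102  99 102 102 102 104 102 100 101 100 100 100 103
206  97  98 100 102 102 101 100  98  97 101 105 105 105 103 102 101  98 102 108 102 105 102 101 100  99 104 102 100 102 101 107 105 106 101 103
212  98 100 101  97  94  99 100  98  96  97 102 105 102  98  99 104 103 107 101  98 105 101 101 101 102 103 103 103 106 103 101 101  97 103 105
218 103 104  98 100 102  99  93  74  93 103  99 101 102  98 102 103 105 104 103 102 100 102 100 100 104 105 102 102 102 102 102 104 103 103 100
224  97 100 104 100 102  91  70  69  64  88 102  98 101  99 100 103 102 101  97 100 102 105 103 101 103 100 101 102  99 103 106 107 121 160 133
230 151 101 101  98 101  71  70  69  63  97 103 105  99  96 101 103 103 104  98  99 102 100 102 102 142 104  70  67  97 101 146 159 165 160 167
236 162 162 117  99  89  70  68  67  64  98  97 100 103 106 107 105 104 100  98 106 106
[... 1948 characters left out ...]
 108 116 115 116 115 112 107 102  96  91  83  79  76  69  66  66  67  64  65  66  68  74  74  82  87  92  93  96 100  88 150
326 153 162 160 160 160 119 112 115 117 122 119 120 116 114 112 110 105 103  98  96  98  96  97  99  97 102 102 101 104 106 106 101 100 159 161
332 158 158 161 161 160 163 159 139 110 119 121 123 124 132 139 138 136 133 124 120 118 118 118 114 113 115 115 112 109 110 107 124 158 161 158
338 156 159 156 159 158 159 160 161 162 155 138 115 115 121 122 123 127 128 124 122 124 123 123 117 117 115 117 109 105 135 159 163 160 162 159
344  92 159 157 160 157 161 160 160 162 158 157 159 158 155 160 144 122 116 113 114 113 113 113 117 132 145 158 161 158 160 159 161 162 164 161
```

Run:
```python
from h import *
np.set_printoptions(precision=1,suppress=True)
st=readout.sense();M=R.from_quat(st['tool_rot']).as_matrix();t=st['tcp_pos'];s=load('wrist15')
f=lambda p,z:((onz(s,p,z)-t)@M*1e3)
for z in(.002,.01): e=f([(240,219),(319,230)],z);print(z,e,np.hypot(*(e[1]-e[0])[:2]))
# crown: ridge/edge points at z TCP+?
D=snap('side','side15');r=load('side0');S=snap('scene','scene15')
d=np.abs(D['pixels'].astype(int)-r['pixels']).max(2)
p=proj(D,t).astype(int)[0];print('side tcp',p)
g=cv2.cvtColor(D['pixels'],7)
for y in range(p[1]-40,p[1]+26,2): print(y,' '.join('%3d'%v for v in g[y,p[0]-30:p[0]+32:2]))
```

```text
0.002 [[ 10.  -28.8  25.7]
 [  2.1  26.2  25.1]] 55.603930983095005
0.01 [[ 12.9 -27.6  17.7]
 [  5.2  25.1  17.1]] 53.27780817892758
side tcp [258 182]
142 161 157 161 156 163 159 161 162 107  25  20  30  33  24  27  24  32  32  28  27  27  84 163 160 163 172 109 152 171  87 103
144 157 158 161 159 164 164 159 166  55  34  29  30  28  29  27  30  32  24  23  24  39  24  83 115  77  55 108  94  82 146 144
146 159 160 162 130  51  82 141 129  48  30  33  35  32  23  23  25  34  32  32  28  35  33  55  42  56  35  89 163 165 160 154
148 157 156 159 101  67  82  41  43  29  30  32  30  34  35  32  33  19  28  32  31  35  17  82  49  38  29  13  94 110 107 126
150 154 158 160 136  22  19  44  73  33  24  31  34  32  39  35  25  23  34  34  31  28  91 171  37  46  33  52 168 166 167 170
152 155 154 154 175  27  17 104 163 170  35  32  31  33  38  25  29  34  27  36  39  53 169 159 180  16  29  96 163 158 160 163
154 158 155 158 169  32  30  97 161 164 151  16  26  20  27  28  25  25  30  32  23  28 170 159 179  26  20 139 159 159 161 162
156 152 149 148 164  44  26  89 160 166  47  27  40
[... 2576 characters left out ...]
  82  94 105 111 122 129 135 141 152 160 169 181 193 207 224
198  35  30  16 175 159 159 159  97 169  90  61  63  60 178 170  89  83  65  58  78  87  91 102 108 121 133 134 140 148 158 171
200  40  34  24  87 101  92 109 122 168  89  64  63  58 131 237 241 247 251 219 127  48  54  64  76  81  86 100 107 117 125 133
202  42  43  36  41 103 103 105 101 104  54  66  54 148 137 133 133 125 122 241 240 255 255 255 141  82  66  66  69 125  75  96
204  33  43  28  54 104 103 106 100 105  83  58 129 142 135 141 137 139 138 138 136 128 121 243 246 254 150 144 129  53  62  56
206  39  32  33  50  50 101 102 100  99 102  99 138 128 133 140 141 140 139 140 141 142 137 138 139 135 126 137 148  66  66  66
```

Standing on the bench the legs are now vertical (leg lines symmetric and converging at the nadir point (278,116)). What remains is a yaw of about −8° in the grip, which spin can take up. Firm the grip, lift and turn.

>>> {"api": "send_rows", "payload": {
  "commands": "54 0 0 -.1 0;54 0 0 0 0;54 0 0 -.2 0;54 0 0 -.4 0;54 0 0 -.8 0;54 0 0 -1 0;54 0 0 -1 0;54 0 0 -1 0;54 0 0 -1 -1;54 0 0 -1 -1;54 0 0 -1 -1;54 0 0 -1 -1;54 0 0 -1 -1;54 0 0 -.8 -1;54 0 0 0 -1;54 0 0 0 -1;54 0 0 0 -1;54 0 0 0 -1;54 0 0 0 -1;54 0 0 0 -1",
  "grip_force": 50
}}

```text
t: 30.57
tcp_pos: [0.6002, -0.1647, 0.2317]
tool_rot: [0.223, 0.975, 0.0, -0.0]
force: [1.0, -0.4, -2.1]
finger_gap: 0.719
gripper_force: 54.4
```

>>> {"api": "send_rows", "payload": {
  "commands": "54 0 0 0 -1;54 0 0 0 -1;54 0 0 0 -1;54 0 0 0 -1;54 0 0 0 0;54 0 0 0 0"
}}

```text
t: 31.07
tcp_pos: [0.6001, -0.1648, 0.2316]
tool_rot: [0.088, 0.996, 0.0, -0.0]
force: [0.6, -0.8, -1.2]
finger_gap: 0.716
gripper_force: 54.4
```

```bash
cat > legs.py <<'E'
from h import *
import sys
np.set_printoptions(precision=2,suppress=True)
st=readout.sense();M=R.from_quat(st['tool_rot']).as_matrix();t=st['tcp_pos'];print(st['t'],t,np.degrees(np.arctan2(M[1,0],M[0,0])),st['force'],st['finger_gap'],st['gripper_force'])
s=snap('wrist',sys.argv[1]);g=cv2.GaussianBlur(cv2.cvtColor(s['pixels'],7),(3,3),0).astype(int)
for y in range(200,300,6): print(y,' '.join('%3d'%v for v in g[y,212:350:4]))
E
python3 legs.py wrist16
```

```text
31.0667 [ 0.6  -0.16  0.23] 169.91821116612465 [ 0.62 -0.81 -1.18] 0.7157986769147838 54.447999838739634
200 147 144 143 144 145 148 145 144 147 147 150 148 148 147 147 147 148 146 143 148 147 149 148 149 146 149 150 146 144 146 145 129  94 100 100
206 145 148 149 147 148 147 147 147 146 147 145 146 147 148 146 148 150 148 151 149 147 144 148 150 145 146 146 150 147 147 146 119  95  99  98
212 149 145 146 146 148 149 148 148 149 149 147 149 146 144 147 146 143 145 146 149 148 148 149 145 149 149 146 148 147 147 147 118  96  99  56
218 145 148 147 147 145 149 124  71  83 143 148 147 146 147 147 152 144 148 146 146 149 149 147 144 143 145 150 146 147 149 147 110  96  90  50
224 147 147 149 150 150 138  61  60  61  99 146 147 147 147 147 147 146 146 147 147 146 147 145 146 149 145 148 148 146 145 148  96  97  72  64
230 145 151 149 146 148  81  59  61  59 132 146 147 148 147 144 145 148 149 146 145 145 149 146 148 147 132  63  62 113 148 147  93  97  76  62
236 146 146 149 145 124  60  60  61  69 141 144 149 148 144 146 146 148 144 145 144 146 146 144 147 147  97  58  61  61 137 152  92
[... 752 characters left out ...]
  61  60  83 144 140 144 143 143 142 145 145 146 148 141 143 143 143 143 143 145 144 146 147 130  57  59  60  60  42  12  11
278  20  64  62  59  59  56 127 147 146 143 144 146 144 143 144 143 144 144 144 143 142 142 140 142 142 145 143 145  66  57  61  59  60  16   9
284  46  72  68  61  55  56 141 144 144 142 144 143 143 143 144 143 143 144 142 142 142 142 144 144 143 144 147 145 105  55  59  60  60  45   9
290  62  72  73  67  58  51 135 147 144 145 143 145 144 144 142 145 143 141 141 142 143 147 144 141 141 144 143 141 137  56  55  57  59  62  23
296  48  82  83  77  68  59  54 133 144 143 143 144 143 143 142 145 144 143 145 144 144 146 144 145 141 145 144 144 144  76  50  54  58  64  47
```

Run:
```python
from h import *
np.set_printoptions(precision=2,suppress=True)
st=readout.sense();M=R.from_quat(st['tool_rot']).as_matrix();t=st['tcp_pos'];s=load('wrist16')
g=cv2.cvtColor(s['pixels'],7)
for y in range(302,356,4): print(y,' '.join('%3d'%v for v in g[y,236:346:4]))
f=lambda p,z:((onz(s,p,z)-t)@M*1e3)
e=f([(240,219.5),(318.5,230.5)],t[2]-.022);print('ends',e,np.hypot(*(e[1]-e[0])[:2]))
c=e.mean(0)
a=f([(288,333)],t[2]+.075);print('apex',a)
yaw=np.arctan2(e[1,0]-e[0,0],e[1,1]-e[0,1]);h=np.degrees(np.arctan2(M[1,1],M[0,1]));print('tool y head',h,'bolt y head',h+np.degrees(yaw))
tgt=np.array([.5399,-.0131])
for hy in (80.8,):
    rot=np.radians(hy-(h+np.degrees(yaw)));Rz=R.from_euler('z',rot).as_matrix();M2=Rz@M
    off=M2@(np.array([c[0],c[1],0])/1e3);T=tgt-off[:2];d=np.append(T-t[:2],0)
    print('spin units',-np.degrees(rot)/4,'TCP tgt',T,'delta in tool now (units)',d@M/.02,'after spin',d@M2/.02)
```

```text
302  67  52  81 146 147 145 149 144 145 146 145 144 142 143 141 142 144 144 145 145 143 146 148  82  50  54  63  66
306  79  69  59  58 119 144 144 147 143 145 145 143 144 141 141 144 144 146 145 142 145 144 139  54  51  57  68  75
310  89  83  78  70  57  68 123 140 143 149 146 144 143 145 143 141 142 147 144 144 146 141  60  50  58  67  72  81
314  99  94  90  81  76  71  60  56  88 122 119 135 144 142 143 147 142 141 143 128  80  51  52  63  72  79  84  84
318 101 101  98  93  90  86  81  75  69  63  57  55  62  68  71  73  65  57  53  53  61  66  73  76  80  88  91  83
322 101 103 102 103 103  99  96  94  89  86  81  77  72  72  71  70  69  70  72  75  78  83  85  88  90  93  94  80
326  96  99 102 110 108 107 105 100 102  99  95  93  90  89  88  88  90  89  92  95  95  93  98  98  98  93  96 166
330 142 102  98 106 109 109 110 115 119 118 115 107 105 104 104 105 102 100 101 104 103 101 102 103  99  96 166 173
334 144 145 132  99 103 105 106 112 120 121 123 123 117 115 114 115 113 108 107 105 107 105 102  99 105 141 143 141
338 143 145 144 144 142 108 102 104 109 110 110 112 111 112 112 112 112 108 108 107 107 100 101 136 140 142 137 144
342 145 144 140 143 144 145 142 134 114 103 103 105 106 104 106 106 106 103 100 104 118 142 139 143 142 140 143 142
346 146 145 145 143 141 146 143 143 140 145 142 142 141 142 137 136 137 139 143 145 143 144 139 140 141 144 145 140
350 145 146 142 147 144 147 143 146 143 145 145 144 142 140 147 145 146 144 140 143 144 142 144 145 143 142 142 140
354  51  51  50  55  50  56 105 130 140 146 144 142 147 146 143 141 125  88  53  49  53  50  53  51  67 144 142 131
ends [[ 10.66 -27.73  22.  ]
 [  2.62  25.98  22.  ]] 54.31359813795218
apex [[ -0.29   2.98 -75.  ]]
tool y head 79.92321888803907 bolt y head 71.41390583951639
spin units -2.346523540120902 TCP tgt [ 0.55 -0.01] delta in tool now (units) [3.97 7.04 0.  ] after spin [2.77 7.59 0.  ]
```

Roll is about 2° and pitch about 4°, which is workable. Now to the fixture: trim yaw, move over the hole midpoint, and lower around the pipe.

>>> {"api": "send_rows", "payload": {
  "commands": "54 0 0 0 -.8;54 0 0 0 -.8;54 0 0 0 -.75;54 .3 .8 0 0;54 .35 .97 0 0;54 .35 .97 0 0;54 .35 .97 0 0;54 .35 .97 0 0;54 .36 .97 0 0;54 .36 .97 0 0;54 .35 .97 0 0;54 0 0 0 0;54 0 0 .5 0;54 0 0 .7 0;54 0 0 .7 0;54 0 0 .6 0;54 0 0 .5 0;54 0 0 .5 0;54 0 0 .4 0;54 0 0 0 0"
}}

```text
t: 32.78
tcp_pos: [0.5452, -0.0129, 0.1519]
tool_rot: [0.006, 1.0, 0.0, -0.002]
force: [-1.0, 0.8, -0.6]
finger_gap: 0.718
gripper_force: 54.7
```

Run:
```python
from h import *
np.set_printoptions(precision=3,suppress=True)
st=readout.sense();M=R.from_quat(st['tool_rot']).as_matrix();t=st['tcp_pos'];print(st['t'],t,np.degrees(np.arctan2(M[1,1],M[0,1])),st['force'],st['finger_gap'])
s=snap('wrist','wrist17');snap('side','side17');snap('scene','scene17');g=cv2.cvtColor(s['pixels'],7)
H=proj(s,[[.5354,-.0397,.06],[.5354+.0089,-.0397+.0533,.06]]);print('holes',H,'ends nom',proj(s,[t+M@np.array(p) for p in((.0107,-.0277,.022),(.0026,.026,.022))]))
print('pipe mid',proj(s,[[.54,-.0127,.1],[.47,-.0012,.1]]))
for y in range(176,262,4): print(y,' '.join('%3d'%v for v in g[y,196:370:4]))
```

```text
32.7833 [ 0.545 -0.013  0.152] 89.35873701531025 [-0.955  0.774 -0.627] 0.717720801963825
holes [[251.376 195.226]
 [309.835 203.981]] ends nom [[240.123 219.397]
 [318.602 230.499]]
pipe mid [[281.074 213.465]
 [296.05  120.078]]
176 137 139 138 133 136 182 188 189 189 189 187 135 133 135 135 135 134 133  66  83  93 103 107 111 110 102 101  92  83 123 133 134 133 132 133 132 134 134 134 136 117  83  87  87
180 130 130 134 136 137 184 188 189 189 189 186 134 133 134 134 135 132 127  69  84  95 101 108 111 109 102 100  89  78 129 132 132 134 131 133 132 133 133 132 133  98  88  87  87
184 138 134 140 138 133 187 189 189 189 189 187 134 133 131 131 131 132 115  73  86  93 103 109 112 108 100  98  91  78 133 133 132 132 131 131 131 132 132 135 134  87  84  87  89
188 136 134 138 135 135 189 189 188 189 188 189 135 135 125 102 123 134 105  75  88  97 105 110 111 108 101  97  87  81 133 131 131 131 131 131 131 133 133 132 129 101  95  87  85
192 138 135 133 130 133 188 189 188 189 188 189 135 131  59  56  52 122  83  78  88  97 102 109 111 105 101  93  85  97 130 131 130 132 133 132 131 1
[... 2390 characters left out ...]
 138 135 136 108  56  56  57  55  90  92  92  89 128 144 157 171 173 163 151 145 127  99 173 183 187 188  69  56  55  57 168 188 148 137 137 138 140 145 142 141
252 142 139 142 137 133 136 136  59  58  55  56  55  94  91  93  97 130 144 159 173 173 159 151 142 124  85  87  94  91  52  52  53  58  54 106 188 142 144 137 139 141 144 142 138
256 138 138 138  70  67  60  39  55  54  57  58  61  93  92  93 100 132 147 161 172 170 156 151 137 120  80  89  90  91  43  46  54  56  57  58 138 126  40  68  69 114 141 138 139
260 139 136 123  59  61  16  34  54  55  55  54  80  94  92  92 111 137 149 165 171 167 154 150 135 110  60  90  88  84  43  63  50  56  58  57 115 106   8  47  60  58 138 139 136
```

Run:
```python
from h import *
np.set_printoptions(precision=2,suppress=True)
st=readout.sense();M=R.from_quat(st['tool_rot']).as_matrix();t=st['tcp_pos'];s=load('wrist17');g=cv2.cvtColor(s['pixels'],7)
def cen(x0,x1,y0,y1):
    m=(g[y0:y1,x0:x1]<95).astype(np.uint8);k,l,q,c=cv2.connectedComponentsWithStats(m);i=1+np.argmax(q[1:,4]);return c[i]+[x0,y0],q[i]
hl=cen(242,262,184,206);print(hl)
f=lambda p,z:((onz(s,p,z)-t)@M*1e3)
h=f([hl[0],(312,204)],.0585);e=f([(241.5,220.5),(318.5,231)],t[2]-.022)
print(h,np.hypot(*(h[1]-h[0])[:2]),'\n',e)
print('mid diff',h.mean(0)-e.mean(0),'yaws',[np.degrees(np.arctan2(v[1,0]-v[0,0],v[1,1]-v[0,1])) for v in(h,e)])
p=f([(264,200),(307.5,200),(261,212),(304,212)],.1);print('pipe edges y',p)
for y in(196,200,204,208): print(g[y,296:322])
```

```text
(array([252.52, 194.89]), array([  4,   5,  14,  13, 149], dtype=int32))
[[ 11.   -25.99  95.55]
 [  2.28  28.65  95.55]] 55.333805105643876 
 [[ 12.28 -26.46  21.99]
 [  4.66  25.66  21.99]]
mid diff [-1.83  1.73 73.56] yaws [np.float64(-9.065647296618046), np.float64(-8.312370015350277)]
pipe edges y [[ 17.67 -13.02  54.05]
 [ 17.65  20.56  54.04]
 [  7.94 -15.55  54.05]
 [  7.92  18.07  54.05]]
[102  98  98  94  92  90  89  87  83  78  76  93 116 125 125 126 125 127
 128 129 131 130 128 130 130 131]
[100  96  94  93  92  89  86  83  76  73  69  60  57  55  52  54  55  56
  57  65  80 101 118 128 129 130]
[ 97  95  93  90  86  88  84  79  73  66  59  58  57  56  56  54  60  56
  56  55  59  69  94 115 126 130]
[ 97  94  90  90  89  84  81  75  73  71  70  63  61  57  58  54  55  61
  64  69  85 102 117 125 127 128]
```

>>> {"api": "send_rows", "payload": {
  "commands": "54 -.09 .085 0 0;54 0 0 .3 0;54 0 0 .5 0;54 0 0 .5 0;54 0 0 .5 0;54 0 0 .4 0;54 0 0 .3 0;54 0 0 .3 0;54 0 0 .2 0;54 0 0 0 0"
}}

```text
t: 33.77
tcp_pos: [0.5475, -0.0109, 0.0928]
tool_rot: [0.005, 1.0, 0.0, -0.001]
force: [-1.6, -0.1, -1.2]
finger_gap: 0.722
gripper_force: 54.7
```

>>> {"api": "send_rows", "payload": {
  "commands": "54 0 0 .15 0;54 0 0 .15 0;54 0 0 .15 0;54 0 0 .15 0;54 0 0 0 0"
}}

```text
t: 34.18
tcp_pos: [0.5511, -0.0119, 0.086]
tool_rot: [0.005, 1.0, -0.001, 0.004]
force: [-3.2, -0.5, 22.2]
finger_gap: 0.719
gripper_force: 56.7
```

Contact with the plate at the expected height, so the ends are slightly off the holes. Back up a little and look numerically.

>>> {"api": "send_rows", "payload": {
  "commands": "54 0 0 -.3 0;54 0 0 -.3 0;54 0 0 -.1 0;54 0 0 0 0"
}}

```text
t: 34.52
tcp_pos: [0.5483, -0.0111, 0.0962]
tool_rot: [0.005, 1.0, -0.0, 0.0]
force: [-0.1, -0.4, -2.2]
finger_gap: 0.718
gripper_force: 54.7
```

Run:
```python
from h import *
np.set_printoptions(precision=2,suppress=True)
st=readout.sense();M=R.from_quat(st['tool_rot']).as_matrix();t=st['tcp_pos'];print(st['t'],t*1e3,st['force']);s=snap('wrist','wrist18');g=cv2.cvtColor(s['pixels'],7)
h=proj(s,[[.5354,-.0397,.06],[.5354+.0089,-.0397+.0533,.06]]);print(h)
for y in range(190,250,3): print(y,' '.join('%3d'%v for v in g[y,222:264:3]),' | ',' '.join('%3d'%v for v in g[y,296:340:3]))
```

```text
34.5167 [548.32 -11.06  96.21] [-0.12 -0.37 -2.22]
[[241.14 210.32]
 [314.44 221.17]]
190 134 133 136 158 156 150 169 190 189 190 190 156  84  71  |  108 104 105  99  95  91  84  86 133 133 131 133 132 130 132
193 130 128 131 131 132 133 161 189 188 189 189 143  67  72  |  106 101 102  97  92  89  79 102 131 131 132 132 132 131 132
196 136 133 134 132 131 130 135 140 137 134 132 129  62  76  |  108 102 103  96  92  90  78 116 133 133 135 131 130 131 130
199 134 135 134 135 135 136 134 134 133 132 132 120  63  76  |  105 101  98  94  91  86  75 125 133 131 131 132 132 133 133
202 136 136 136 136 135 113  79  70  93 128 134 116  63  79  |  104 102 100  95  90  83  77 129 132 129 130 131 129 130 131
205 135 135 135 133 114  57  54  57  55  74 130 104  67  79  |  104 102 100  94  90  83  84 130 133 132 130 131 133 132 133
208 136 134 136 135  92  55  56  56  56  58 110  89  68  79  |  103 101 100  92  90  81  99 128 127 130 128 130 132 131 133
211 134 133 135 133  92  62  54  58  57  56 105  77  70  81  |  101 103  94  91  86  77 111 124 131 131 130 129 131 129 128
214 135 135 135 133 11
[... 765 characters left out ...]
 106  69  81  87  |  100  95  89  83  79 127  56  58  57  57  83 130 130 132 133
235 190 190 184  60  57  58  60  56 139 187  89  75  81  88  |   97  92  91  80  89 125  57  56  57  58  62 126 130 130 129
238 189 190 144  58  56  57  58  57 168 186  69  75  84  87  |   96  94  87  79 103 128  72  56  58  59  57 106 129 129 131
241 189 189  92  57  58  59  59  66 184 180  65  78  83  89  |   96  90  87  77 120 130  92  54  57  58  57  78 128 129 129
244 190 177  58  57  56  58  57  94 189 168  67  78  86  89  |   94  90  83  75 124 128 114  51  55  55  58  60 126 134 178
247 189 123  55  56  55  57  59 137 189 160  67  78  86  93  |   92  88  83  79 131 130 129  56  54  57  58  57 145 186 190
```

Run:
```python
from h import *
np.set_printoptions(precision=2,suppress=True)
st=readout.sense();M=R.from_quat(st['tool_rot']).as_matrix();t=st['tcp_pos'];s=load('wrist18')
f=lambda p,z:((onz(s,p,z)-t)@M*1e3)
h=f([(242.8,209.3),(316.2,220)],.0595);e=f([(242,223.8),(319.3,233.8)],t[2]-.022)
print(h,np.hypot(*(h[1]-h[0])[:2]),'\n',e,np.hypot(*(e[1]-e[0])[:2]));print(h.mean(0)-e.mean(0),h[0]-e[0],h[1]-e[1])
```

```text
[[ 12.9  -27.68  36.25]
 [  4.67  25.87  36.25]] 54.17435984181088 
 [[  7.01 -26.66  22.  ]
 [ -0.37  26.6   22.  ]] 53.769628041017945
[ 5.47 -0.88 14.25] [ 5.9  -1.02 14.25] [ 5.04 -0.73 14.25]
```

Ends are 5.5 mm short along tool x; correct and lower.

>>> {"api": "send_rows", "payload": {
  "commands": "54 .27 -.045 0 0;54 0 0 0 0;54 0 0 .15 0;54 0 0 .15 0;54 0 0 .15 0;54 0 0 .15 0;54 0 0 .15 0;54 0 0 0 0"
}}

```text
t: 35.23
tcp_pos: [0.5426, -0.0119, 0.0801]
tool_rot: [0.005, 1.0, 0.0, -0.0]
force: [0.0, -0.3, -1.8]
finger_gap: 0.723
gripper_force: 54.6
```

In the holes (no force 7 mm below the plate top). Slide further down.

>>> {"api": "send_rows", "payload": {
  "commands": "54 .01 0 .15 0;54 .01 0 .15 0;54 .01 -.01 .15 0;54 .01 0 .15 0;54 .01 -.01 .15 0;54 0 0 0 0"
}}

```text
t: 35.73
tcp_pos: [0.5419, -0.0123, 0.0653]
tool_rot: [0.005, 1.0, 0.0, 0.0]
force: [1.9, 0.1, -2.4]
finger_gap: 0.721
gripper_force: 54.7
```

>>> {"api": "send_rows", "payload": {
  "commands": "54 .01 0 .15 0;54 .01 0 .15 0;54 .01 0 .15 0;54 .01 0 .15 0;54 0 0 0 0"
}}

```text
t: 36.15
tcp_pos: [0.5412, -0.0123, 0.0533]
tool_rot: [0.005, 1.0, -0.0, 0.0]
force: [3.2, -0.0, -3.4]
finger_gap: 0.72
gripper_force: 54.9
```

>>> {"api": "send_rows", "payload": {
  "commands": "54 0 0 .1 0;54 0 0 .1 0;54 0 0 .1 0;54 0 0 0 0"
}}

```text
t: 36.48
tcp_pos: [0.5411, -0.0123, 0.0478]
tool_rot: [0.005, 1.0, -0.0, 0.0]
force: [2.4, 0.3, -1.2]
finger_gap: 0.719
gripper_force: 55.3
```

>>> {"api": "send_rows", "payload": {
  "commands": "54 0 0 .1 0;54 0 0 .1 0;54 0 0 .05 0;54 0 0 0 0"
}}

```text
t: 36.82
tcp_pos: [0.5416, -0.0124, 0.0472]
tool_rot: [0.005, 1.0, -0.001, 0.001]
force: [-4.1, 0.2, 31.1]
finger_gap: 0.718
gripper_force: 58.3
```

Crown on the pipe at the expected height. Relieve, open, and check before lifting.

>>> {"api": "send_rows", "payload": {
  "commands": "54 0 0 -.2 0;60 0 0 0 0;66 0 0 0 0;70 0 0 0 0;76 0 0 0 0;82 0 0 0 0;82 0 0 0 0;82 0 0 0 0;82 0 0 -.2 0;82 0 0 -.4 0;82 0 0 -.8 0;82 0 0 -1 0;82 0 0 -1 0;82 0 0 -1 0;82 0 0 -1 0;82 0 0 -1 0;82 -.5 0 -1 0;82 -1 0 -.5 0;82 -1 0 0 0;82 0 0 0 0"
}}

```text
t: 38.48
tcp_pos: [0.5954, -0.0135, 0.2074]
tool_rot: [0.005, 1.0, -0.001, 0.004]
force: [0.3, 0.2, -1.1]
finger_gap: 0.959
gripper_force: 0.0
```

Run:
```python
from h import *
np.set_printoptions(precision=4,suppress=True)
st=readout.sense();M=R.from_quat(st['tool_rot']).as_matrix();t=st['tcp_pos'];print(st['t'],t,st['force'])
hy=np.radians(80.8);ey=np.array([np.cos(hy),np.sin(hy),0]);O=np.array([.5399,-.0131,.095])
s=snap('wrist','wrist19');S=snap('scene','scene19');D=snap('side','side19')
for z in(.032,.022,.027+.005): pass
P=[O+[0,0,.032],O+ey*.032,O-ey*.032,O+ey*.027-[0,0,.035],O-ey*.027-[0,0,.035]]
pw=proj(s,P);print('wrist pred apex,shoulders,legs@plate',pw.ravel())
g=cv2.cvtColor(s['pixels'],7)
c=pw[0].astype(int)
for y in range(c[1]-30,c[1]+30,3): print(y,' '.join('%3d'%v for v in g[y,c[0]-66:c[0]+68:4]))
print(c)
pd=proj(D,P);print('side pred',pd.ravel());g=cv2.cvtColor(D['pixels'],7);c=pd[0].astype(int)
for y in range(c[1]-8,c[1]+30,2): print(y,' '.join('%3d'%v for v in g[y,c[0]-24:c[0]+26:2]))
```

```text
38.4833 [ 0.5954 -0.0135  0.2074] [ 0.2687  0.1802 -1.1361]
wrist pred apex,shoulders,legs@plate [280.863  143.6774 314.9569 145.6144 246.7095 135.0865 306.6656 141.4336
 255.3809 133.5019]
113 130 137 131 181 181 182 181 181 181 181 181 182 181 177 109 133 149 152 109 101  97  89  78 110 131 130 131 130 131 132 131 132 133 127
116 126 131 132 181 182 182 182 181 182 182 181 181 181 167 115 137 151 147 107 101  99  89  76 122 130 131 131 131 129 129 130 130 130 125
119 122 132 131 182 181 182 182 182 182 182 181 181 181 159 117 136 153 125 107 101  97  84  75 127 130 129 129 130 132 130 130 129 128 112
122 128 130 135 182 182 182 181 181 182 182 182 182 182 144 121 138 153 105 106  98  95  86  74 130 130 130 131 130 130 130 130 130 130 103
125 129 129 140 181 181 182 183 182 183 181 167 151 154 109 124 141 155 106 104  96  93  85  75 130 129 128 129 130 130 130 129 129 130  87
128 129 131 145 181 181 182 180 182 182 169  68  58 114  96 125 143 130 104 102  97  91  84  78 128 130 130 128 130 129 130 128 129 130  84
131 132 128 154 182 181 182 182 181 183 122  66  57  78  89 126 144 13
[... 3278 characters left out ...]
 124 128 124 135  87  80 255 251  73  65  97  82  64  63  73  83  80  85  95
203  95  93  98  80  61  82 136 127 131 132  78  81 130 115 133 128 241 237 246 204 115  78  88  92  79
205  99  94  97 102  50 139 126 128 132 132  84  79 138 130 130 129 119 114 115 232 234 252  53  59  60
207  94  97  94  93 128 129 130 128 137 129  93  77 135 130 129 135 133 130 129 131 128  93  59  64  74
209  98 100  93 105 134 124 128 131 132 133  98  80 112 131 128 133 125 134 131 130 141  72  55  60  58
211  92  92  92 134 124 127 129 128 132 134  69  80  62 133 129 130 131 131 130 139  89  61  62  59  68
213 131  31 141 133 126 128 128 128 128 133 136 122 141 128 130 133 132 130 133 140  56  53  60  58  70
```

The side and wrist readings match the home pose: crown top at (265,185) as predicted, legs entering the plate at (262,210). The robot is clear, so I'm handing in.

```bash
python3 -c "
from station import sign_off
print(sign_off())"
```

```text
the job is handed in; nothing more can be done
None
```

The U-bolt was hung on the prongs (re-gripped once to square it), taken again from above and slid fully home on the pipe, then released; I handed in at about 38 s with the robot clear.

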